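# Set up the tilting jig for touch-up soldering

## Task

Get the tilting board jig ready for touch-up soldering: wind the crank until the nest plate is level, seat every loose driver board flat on the two pegs of a nest (any free nest, either way round), drop the slotted hold-down bar over the wing nut onto its two pillars, and spin the wing nut down until it is snug on the bar. Then wind the crank clockwise until the plate is tilted up to the 20-degree mark, and leave the bench clutter where it is.

Things in the scene. Friction and masses are not known exactly. Their poses are not given: they have to be found in the camera images.
- jig: Fixed aluminium bed of the tilting jig, 150 mm (x) x 324 mm (y) x 10 mm; origin on the bench under the stud, x away from the robot (yaw within 0.2 rad), y left. Cheeks at y -124 (98 mm high, tilt scale on its outer face, long marks at 0 and 20 degrees) and +124 mm (78 mm high); grey worm gearbox 90 x 54 mm, 88 mm high, at y +131 to +185 mm, crank on top.
- plate: Dark nest plate 96 mm (x) x 220 mm (y) x 12 mm hung between the cheeks; origin on its tilt axis, 60 mm above the bench, 6 mm below its upper face; z normal to the face. Four nests in a row along y; outside them, at y +-102 mm, two 14 mm pillars with shoulders 23 mm above the face and a 6 mm round-topped pin 9 mm higher; at the centre an 8 mm stud, 56 mm high.
- tilt_angle (a joint): Tilt of the nest plate, rad: 0 level, positive with its far (+x) edge raised so that it leans towards the robot. Starts 5.7 to 11.8 degrees up. Driven only by the crank through a self-locking worm, 4 degrees per turn.
- crank_turn (a joint): Angle of the crank, rad, growing clockwise seen from above; 90 times the tilt angle (a clockwise turn raises the plate 4 degrees; 20 degrees is five turns from level). Stays where it is left; about 2 N at the handle turns it.
- crank_axis (a point): Point on the crank's upright axis, at the upper face of its black handwheel (64 mm across, 10 mm thick), 104 mm above the bench.
- handle_mid (a point): On the axis of the crank's upright black handle: a free-spinning round grip 13 mm thick and 34 mm tall standing on the handwheel, 24 mm from the crank's axis. This point is 23 mm above the handwheel's face, 11 mm below the handle's top, and circles as the crank turns.
- nest0 (a point): Centre of nest 0 on the plate's upper face, y -76 mm from the stud, midway between its two 5 mm round-topped pegs (at x +-28.5 mm, 6 mm high); tilts with the plate. A seated board's origin lies here, its x along the plate's x (either way round).
- nest1 (a point): Centre of nest 1 on the plate's upper face, y -40 mm from the stud, midway between its two 5 mm round-topped pegs (at x +-28.5 mm, 6 mm high); tilts with the plate. A seated board's origin lies here, its x along the plate's x (either way round).
- nest2 (a point): Centre of nest 2 on the plate's upper face, y +40 mm from the stud, midway between its two 5 mm round-topped pegs (at x +-28.5 mm, 6 mm high); tilts with the plate. A seated board's origin lies here, its x along the plate's x (either way round).
- nest3 (a point): Centre of nest 3 on the plate's upper face, y +76 mm from the stud, midway between its two 5 mm round-topped pegs (at x +-28.5 mm, 6 mm high); tilts with the plate. A seated board's origin lies here, its x along the plate's x (either way round).
- bar_seat (a point): On the stud's axis, level with the pillar shoulders, 23 mm above the plate's face; the seated bar's origin lies here, its long axis along the plate's y (either way round).
- bar: Loose aluminium hold-down bar, 40 mm (x) x 220 mm (y) x 10 mm, 190 g; origin at the centre of its underside, z up. Mid slot 14 x 42 mm (along y) passes the wing nut when the wings lie along the bar; an open fork slot 10 mm wide, 13 mm deep in each end takes a pillar pin. Grip it across its width at the middle: the nut rises between the fingers. Starts on the bench, lying roughly along world x.
- wingnut: Steel wing nut that stays on the stud; 34 mm over the wings (its y), 9 mm thick (x), 22 mm tall, origin at the centre of its underside. Starts with the wings along the plate's y within 0.1 rad, underside 40.5 mm above the plate's face, 7.5 mm above the top of the seated bar; stays as left (0.05 N m turns it).
- nut_turn (a joint): Turn of the wing nut, rad, about 0 at the start, growing clockwise from above; one clockwise turn lowers it 6 mm (quick thread), so it meets the seated bar after about 1.25 turns (7.9 rad), wings across the slot. It is snug at about 8.4; the thread ends at 8.6.
- board0: One of up to four like driver boards (None if absent), 45 g: green board 60 mm (x) x 30 mm (y) x 2 mm with a finned heat sink 20 mm (x) x 18 mm (y) on its middle, its top 22 mm above the board's underside; a notch 9 mm wide, 6 mm deep in each short end takes a nest peg. Origin at the centre of its underside, z up. In a nest only the heat sink's x faces leave room for fingers.
- board1: One of up to four like driver boards (None if absent), 45 g: green board 60 mm (x) x 30 mm (y) x 2 mm with a finned heat sink 20 mm (x) x 18 mm (y) on its middle, its top 22 mm above the board's underside; a notch 9 mm wide, 6 mm deep in each short end takes a nest peg. Origin at the centre of its underside, z up. In a nest only the heat sink's x faces leave room for fingers.
- board2: One of up to four like driver boards (None if absent), 45 g: green board 60 mm (x) x 30 mm (y) x 2 mm with a finned heat sink 20 mm (x) x 18 mm (y) on its middle, its top 22 mm above the board's underside; a notch 9 mm wide, 6 mm deep in each short end takes a nest peg. Origin at the centre of its underside, z up. In a nest only the heat sink's x faces leave room for fingers.
- board3: One of up to four like driver boards (None if absent), 45 g: green board 60 mm (x) x 30 mm (y) x 2 mm with a finned heat sink 20 mm (x) x 18 mm (y) on its middle, its top 22 mm above the board's underside; a notch 9 mm wide, 6 mm deep in each short end takes a nest peg. Origin at the centre of its underside, z up. In a nest only the heat sink's x faces leave room for fingers.
- solder_reel: Solder reel, 56 mm across, 40 mm high; a bystander, to be left where it is.
- flux_bottle: White flux bottle, 28 mm across, 62 mm high, standing among the boards; a bystander, to be left where it is.
- parts_lid_small: White lid with loose chips, 56 mm across, 15 mm high; a bystander, to be left where it is.
- side_cutters: Side cutters, 120 mm long, 10 mm high; a bystander, to be left where it is.
- screwdriver: Screwdriver, 150 mm long; a bystander, to be left where it is.
Not all that is in view belongs to the job. There is more than one size of the bar; the one meant has the size given above. Leave any red look-alike of the board1 alone.

How it is judged:
By the outcome, as a careful person would: the job done as asked, in the order asked, and still so for the second after the job is handed in, with the robot touching nothing.
Of board0, board1, board2, board3 only 2 to 4 are there at a start; the rules pass over those that are not, and their reading is None.
At some moment in a run one of board0, board1, board2, board3, bar may be knocked a few centimetres aside while the robot is not near it.
Once in a run the grip may slacken for a moment while it holds something.
It also fails if it takes over 210 s, if anything falls off the work surface, if the arm or the gripper's body presses on something with over 40 N, if the wrist force passes 120 N, or if a joint passes its speed limit or range.

## Robot

A 6-joint arm with a two-finger parallel gripper is mounted at the origin on the work surface. World frame = base frame: x ahead of the robot, y to its left, z up, the work surface at z = 0. Lengths are in mm, angles in degrees, forces in N, time in s.
With the tool pointing down it reaches from about 350 to 850 mm from the base axis. Payload 8.1 kg.
Tool frame: the origin (TCP) lies at the very end of the fingers, on their centre line; the grasp point (between the pads) lies 19 mm behind it; z points along the fingers, y is the line along which they close (so a half turn about z gives the same grasp; the last joint's range is limited). The gripper opens to 85 mm and grips with 20 to 120 N. Pads are 22 mm wide; open, the fingers measure 114 mm over their backs; the gripper's body (76 mm by 85 mm) begins 54 mm behind the grasp point. The pads swing forward as they close: fully open they stand 13 mm farther back than shut.
Start: joints at [65.81, 7.471, 85.268, -0, 87.261, -4.893], TCP at [198.26, 566.302, 231.292] pointing down, gripper open.
Joint ranges: [-169.43, 169.43], [-51.17, 129.36], [1.28, 143.12], [-76.62, 256.62], [0, 156.53], [-152.29, 152.29]. Speed limits (degrees/s): [136.94, 136.94, 159.86, 180, 180, 180].

## Interface

Orientations are given as [roll, pitch, yaw] about the fixed x, y, z axes, in that order (R = Rz(yaw) Ry(pitch) Rx(roll)).
In Python, from cell import telemetry, cams, job gives the robot as it stands.
- The arm moves only by the tool servo_tool, never from a script. Its argument "steps" is one flat list of numbers, 7 for each row, row after row: the turn, a rotation vector about the tool's x, y, z in degrees, then the shift along the tool's x, y, z in m, then the closure, from 0 (fully open) to 1 (shut). In form: [rx, ry, rz, x, y, z, fingers, rx, ry, rz, x, y, z, fingers, ...]. A call has 1 to 20 rows; each row shifts and turns the commanded pose from where the row before left it, along the tool's axes as they then stand; what a row does not reach is not made up. A row lasts 1/10 s, in which the tool goes at most 50 mm and 8.59 degrees, less where a joint would pass 70% of its speed; a pose out of reach is approached as far as the arm can. A call is refused whole if a number of a shift passes 0.05 or a number of a turn 8.59, either way. A call with a gripper value outside its range is refused whole. The fingers move at their own pace and stop on an object; the grip force is fixed at half the most. Time passes only in rows, so rows that do not move let the fingers close. It gives the time, the measured TCP pose, the force, the opening and the grip force at its end, in the units of the state.
- telemetry.observe(): the state, without advancing time (a new reading comes with each control period).
- cams.capture(name): name is "scene" or "top"; returns the picture (480x640x3 uint8, red, green, blue); there is no depth.
- cams.calibration(name): a dict with "K" (3x3 intrinsics, pixels), "world_from_camera" (4x4, takes a point from camera to world coordinates). Camera axes: x right, y down, z forward; pixel columns grow to the right and rows downward; lengths in mm; the calibration is good to about 2 mm. A picture is of the moment at which its call begins. calibration takes no time and is no camera call.
- job.finish_job(): hands the job in; it is judged then, once.
Trained networks look in the newest picture that a camera, given by its name, has taken for a name from the list of things; names that differ only in an ending like _2 or _b are one class to them, and where a whole thing is asked for, a point or a joint stands for the part that bears it (a point fixed in the world has none). Each returns a list of dicts, best first, with "score" (0 to 1); they miss things now and then, are a little off and sometimes report something else, mostly with a low value. They report only what shows in the picture. A call takes as long as a camera call. They do not tell look-alikes from the thing itself.
- cams.boxes_of(camera, target): "xy" ([column, row] in pixels, amid what is visible of it).
- cams.spot_point(camera, target): "xy" ([column, row] in pixels: a listed point, or the origin of a listed thing).
The state is a dict: "time": time; "joints": joint angles; "joint_vel": joint speeds; "joint_torque": joint torques, N m; "tcp_pos": TCP position; "tool_rot": TCP orientation; "force": force on the tool from outside, world axes, zero at the start; "moment": the same for the moment, N m; "width": finger opening in mm; "finger_force": force on a finger pad.
Only numpy, scipy, OpenCV 4.12 (cv2) and the standard library are available. Lean on these libraries where they do the work, as an engineer would, in place of code of your own. Each camera call takes 0.05 s, during which the arm holds its last target. There are 200 camera calls.

## Working session

There is one attempt and no reset: what is moved stays moved. The work goes in short steps, Python scripts to look and compute and a tool call to move; the robot and the scene stay as the last step left them, time stands still between calls to the robot, and variables do not carry over. Pictures are saved under pics/ and viewed, at most 14 in all, crops included, and the job is handed in when it is done.

Besides the shell and the picture viewer there is one more tool, called after "Emit:" as name(argument=value, ...) on one line, values as JSON. servo_tool: Moves the arm, as the interface text tells. Its arguments: {"type":"object","properties":{"steps":{"type":"array"}},"required":["steps"]}

```bash
mkdir -p pics; ls
cat > h.py <<'E'
import numpy as np, cv2
from cell import telemetry, cams, job
from scipy.spatial.transform import Rotation as R
def cal(c):
    k=cams.calibration(c); return np.array(k["K"]),np.array(k["world_from_camera"])
def px2w(c,xy,z):
    K,T=cal(c); d=T[:3,:3]@np.linalg.inv(K)@np.array([xy[0],xy[1],1.]); o=T[:3,3]
    return o+d*(z-o[2])/d[2]
def w2px(c,p):
    K,T=cal(c); q=K@(T[:3,:3].T@(np.array(p,float)-T[:3,3])); return q[:2]/q[2]
def snap(c,n=None):
    im=cams.capture(c)
    if n: cv2.imwrite(f"pics/{n}.png",im[:,:,::-1])
    return im
def st():
    s=telemetry.observe(); print("t",round(s["time"],2),"tcp",np.round(s["tcp_pos"],1),"rot",np.round(s["tool_rot"],1),"F",np.round(s["force"],1),"w",round(float(s["width"]),1),"ff",s["finger_force"]); return s
E
python3 - <<'E'
from h import *
s=st();
for c in ("scene","top"):
    snap(c,c+"0"); K,T=cal(c); print(c,K[0,0],np.round(T,3).tolist())
    zs={"crank_axis":104,"handle_mid":127,"nest0":66,"nest1":66,"nest2":66,"nest3":66,"bar":0,"wingnut":106,"board0":0,"jig":0,"flux_bottle":0,"solder_reel":0}
    for n,z in zs.items():
        for d in cams.spot_point(c,n)[:6]:
            print(n,np.round(d["xy"],1),round(d["score"],2),np.round(px2w(c,d["xy"],z)[:2],0))
E
```

```text
pics
t 0.0 tcp [198.  565.8 230.3] rot [-179.9   -0.   160.7] F [ 0.5 -0.3 -0.3] w 85.5 ff 0.0
scene 543.343554895309 [[0.858, 0.379, -0.348, 881.193], [0.514, -0.617, 0.595, -724.872], [0.011, -0.689, -0.724, 925.786], [0.0, 0.0, 0.0, 1.0]]
crank_axis [412.6 169.3] 0.77 [551. 282.]
handle_mid [405.5 164.2] 0.57 [538. 262.]
nest0 [362.4 239. ] 0.98 [542.  45.]
nest0 [391.3 212.1] 0.9 [559. 157.]
nest0 [402.8 202.4] 0.71 [567. 202.]
nest0 [375.1 229.4] 0.65 [552.  86.]
nest1 [362.4 239. ] 0.98 [542.  45.]
nest1 [391.3 212.1] 0.9 [559. 157.]
nest1 [402.8 202.4] 0.71 [567. 202.]
nest1 [375.1 229.4] 0.65 [552.  86.]
nest2 [362.4 239. ] 0.98 [542.  45.]
nest2 [391.3 212.1] 0.9 [559. 157.]
nest2 [402.8 202.4] 0.71 [567. 202.]
nest2 [375.1 229.4] 0.65 [552.  86.]
nest3 [362.4 239. ] 0.98 [542.  45.]
nest3 [391.3 212.1] 0.9 [559. 157.]
nest3 [402.8 202.4] 0.71 [567. 202.]
nest3 [375.1 229.4] 0.65 [552.  86.]
bar [134.4 302.3] 0.76 [ 190. -316.]
bar [320.4 302.9] 0.68 [ 528. -111.]
wingnut [384.6 202.4] 0.6 [547. 137.]
board0 [312.3 465.4] 0.92 [ 693. -414.]
board0 [227.2 393.7] 0.84 [ 489. -
[... 749 characters left out ...]
nest2 [262.2 207.9] 0.83 [551.  82.]
nest2 [211.5 202.5] 0.59 [562. 196.]
nest2 [226.6 203.5] 0.57 [560. 162.]
nest3 [262.2 207.9] 0.83 [551.  82.]
nest3 [211.5 202.5] 0.59 [562. 196.]
nest3 [226.6 203.5] 0.57 [560. 162.]
bar [345.1 222.3] 0.76 [ 532. -108.]
bar [434.  368.1] 0.58 [ 198. -311.]
wingnut [241.2 201.6] 0.55 [557. 122.]
board0 [461.6 238.9] 0.85 [ 495. -382.]
board0 [408.4 199. ] 0.83 [ 589. -258.]
board0 [446.2 198.4] 0.67 [ 592. -348.]
board0 [476.3 161.3] 0.56 [ 683. -422.]
board0 [207.9 203.4] 0.32 [574. 220.]
jig [249.  213.6] 0.77 [550. 121.]
flux_bottle [428.9 222.3] 0.43 [ 534. -306.]
flux_bottle [459.8 239.3] 0.19 [ 494. -378.]
solder_reel [263.2 206. ] 0.71 [569.  88.]
```

View pics/scene0.png

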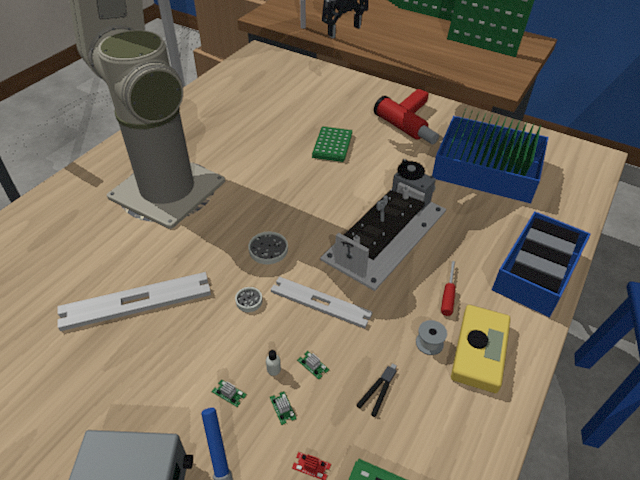

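View pics/top0.png

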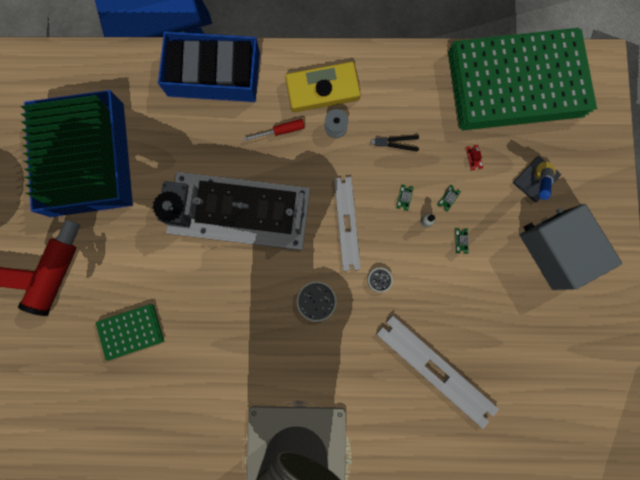

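The scene shows three green boards with a red look-alike (top px 475,157). The right-size bar is at top (347,225) and the jig at top (240,210). The crank is at the jig's left end and the larger bar at top (437,370). Next I zoom in.

Run:
```python
import cv2,numpy as np
t=cv2.imread("pics/top0.png");s=cv2.imread("pics/scene0.png")
cv2.imwrite("pics/c1.png",cv2.resize(t[165:255,150:320],None,fx=4.7,fy=4.7,interpolation=cv2.INTER_CUBIC))
cv2.imwrite("pics/c2.png",cv2.resize(s[150:290,315:455],None,fx=4.2,fy=4.2,interpolation=cv2.INTER_CUBIC))
a=cv2.resize(t[170:280,330:380],None,fx=5,fy=5,interpolation=cv2.INTER_CUBIC)
b=cv2.resize(t[180:260,390:480],None,fx=6,fy=6,interpolation=cv2.INTER_CUBIC)
c=np.zeros((550,800,3),np.uint8);c[:,:250]=a;c[:480,255:795]=b
cv2.imwrite("pics/c3.png",c)
```

```text
(no output)
```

View pics/c1.png

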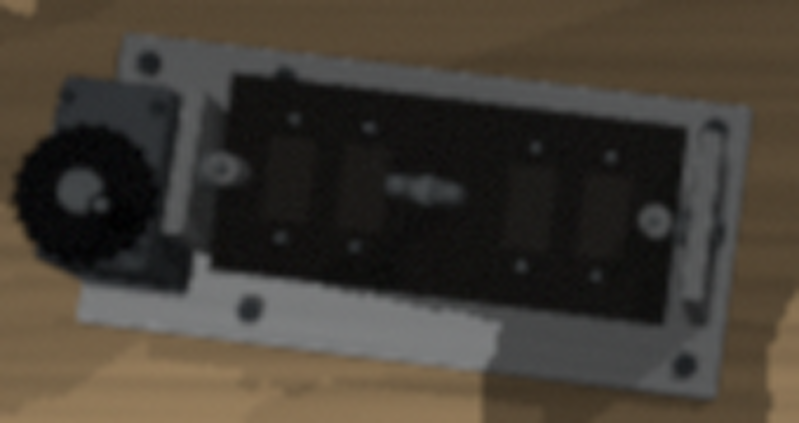

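View pics/c2.png

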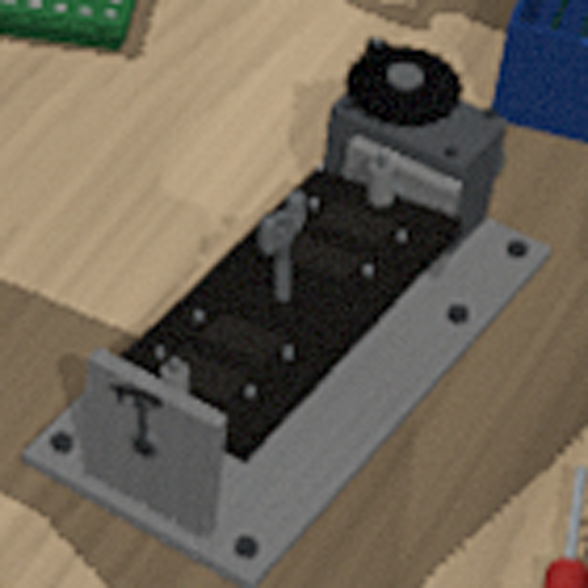

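View pics/c3.png

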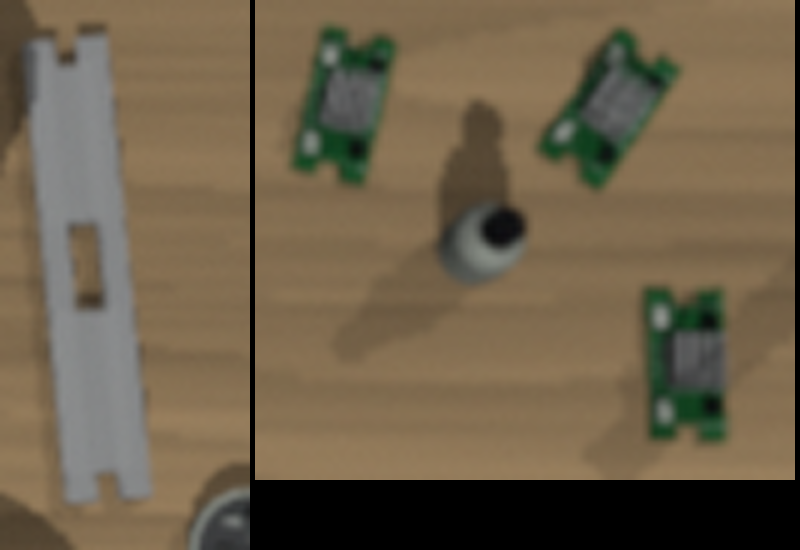

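The crops show pegs, pillars, bed corners, nut and handle clearly. Next I fit the jig pose, tilt and crank, and the bar and board poses.

```bash
cat > fit.py <<'E'
from h import *
from scipy.optimize import least_squares
T=lambda x,y:np.array([150+x/4.7,165+y/4.7]); S=lambda x,y:np.array([315+x/4.2,150+y/4.2])
obs=[]
for p,q in zip([(75,162),(75,-162),(-75,-162),(-75,162)],[(125,37),(748,107),(715,397),(78,320)]): obs.append(("top","bed",(*p,10),T(*q)))
for p,q in zip([(-75,-162),(75,-162),(75,162)],[(25,452),(252,578),(548,247)]): obs.append(("scene","bed",(*p,10),S(*q)))
ys=[76,40,-40,-76]
for y,a,b in zip(ys,[(293,119),(369,128),(536,148),(611,157)],[(280,238),(354,247),(521,266),(596,276)]):
    obs+= [("top","pl",(28.5,y,12),T(*a)),("top","pl",(-28.5,y,12),T(*b))]
for p,q in [((28.5,76),(402,236)),((28.5,40),(368,270)),((28.5,-40),(288,352)),((28.5,-76),(250,391)),((-28.5,76),(315,203)),((-28.5,-40),(199,316))]: obs.append(("scene","pl",(*p,12),S(*q)))
obs+=[("top","pl",(0,102,38),T(222,170)),("top","pl",(0,-102,38),T(654,220)),("scene","pl",(0,102,38),S(380,158)),("scene","pl",(0,-102,38),S(174,362)),
 ("top","wheel",(0,0,104),T(86,195)),("scene","wheel",(0,0,104),S(404,82)),("top","h",(0,0,138),T(100,205)),("scene","h",(0,0,138),S(376,45))]
def world(v,k,p):
    x,y,yaw,t,cx,cy,ha=v; p=np.array(p,float)
    if k=="pl":
        p=R.from_euler("y",-t).apply(p)+[0,0,60]
    if k=="wheel": p=p+[cx,cy,0]
    if k=="h": p=p+[cx+24*np.cos(ha),cy+24*np.sin(ha),0]
    return R.from_euler("z",yaw).apply(p)+[x,y,0]
def res(v): return np.concatenate([w2px(c,world(v,k,p))-q for c,k,p,q in obs])
best=min((least_squares(res,[555,120,-.15,.15,0,158,h],loss="soft_l1",x_scale=[10,10,.1,.1,10,10,.5]) for h in(-2.5,-1,1)),key=lambda r:r.cost)
if __name__=="__main__":
    v=best.x; print(np.round(v,3),"tilt",np.degrees(v[3]),"handle ang world",np.degrees(v[6]+v[2]))
    r=res(v).reshape(-1,2)
    for o,e in zip(obs,r): print(o[0],o[1],o[2],np.round(e,1))
    print(world(v,"wheel",(0,0,104)))
    # bar/boards from top
    B=lambda x,y:np.array([330+x/5,170+y/5]); D=lambda x,y:np.array([390+(x-255)/6,180+y/6])
    for pts in [[(28,40),(108,36),(150,497),(66,500)],[(70,225),(100,223),(104,297),(76,297)]]:
        w=np.array([px2w("top",B(*p),10)[:2] for p in pts]); print("bar",w.mean(0),"ang",np.degrees(np.arctan2(*((w[0]+w[1]-w[2]-w[3])[::-1]))),np.linalg.norm((w[0]+w[1]-w[2]-w[3])/2))
    for pts in [[(328,28),(395,42),(360,184),(293,168)],[(618,30),(678,70),(600,188),(542,150)],[(646,288),(724,291),(724,440),(650,438)]]:
        w=np.array([px2w("top",D(*p),2)[:2] for p in pts]); print("board",w.mean(0),"ang",np.degrees(np.arctan2(*((w[0]+w[1]-w[2]-w[3])[::-1]))),np.linalg.norm((w[0]+w[1]-w[2]-w[3])/2))
E
python3 fit.py
```

```text
Traceback (most recent call last):
  File "fit.py", line 21, in <module>
    best=min((least_squares(res,[555,120,-.15,.15,0,158,h],loss="soft_l1",x_scale=[10,10,.1,.1,10,10,.5]) for h in(-2.5,-1,1)),key=lambda r:r.cost)
  File "fit.py", line 21, in <genexpr>
    best=min((least_squares(res,[555,120,-.15,.15,0,158,h],loss="soft_l1",x_scale=[10,10,.1,.1,10,10,.5]) for h in(-2.5,-1,1)),key=lambda r:r.cost)
              ~~~~~~~~~~~~~^^^^^^^^^^^^^^^^^^^^^^^^^^^^^^^^^^^^^^^^^^^^^^^^^^^^^^^^^^^^^^^^^^^^^^^^^^^^^^
  File "fit.py", line 20, in res
    def res(v): return np.concatenate([w2px(c,world(v,k,p))-q for c,k,p,q in obs])
                                       ~~~~^^^^^^^^^^^^^^^^
  File "h.py", line 10, in w2px
    K,T=cal(c); q=K@(T[:3,:3].T@(np.array(p,float)-T[:3,3])); return q[:2]/q[2]
        ~~~^^^
  File "h.py", line 5, in cal
    k=cams.calibration(c); return np.array(k["K"]),np.array(k["world_from_camera"])
ValueError: time passes only in moves, steps and waits
```

```bash
python3 - <<'E'
s=open('h.py').read()
s=s.replace('''def cal(c):
    k=cams''','''import os,pickle,functools
@functools.cache
def cal(c):
    f=f"cal_{c}.pkl"
    if os.path.exists(f): return pickle.load(open(f,"rb"))
    k=cams''').replace('; return np.array(k["K"]),np.array(k["world_from_camera"])','''; r=np.array(k["K"]),np.array(k["world_from_camera"])
    pickle.dump(r,open(f,"wb")); return r''')
open('h.py','w').write(s)
E
python3 fit.py 2>&1 | tail -50
```

```text
[ 5.54732e+02  1.20634e+02 -1.06000e-01  1.46000e-01 -2.49180e+01
  1.58452e+02 -2.04300e+00] tilt 8.391043218245075 handle ang world -123.1131414659948
top bed (75, 162, 10) [ 9.4 -0.4]
top bed (75, -162, 10) [11.2  0.1]
top bed (-75, -162, 10) [10.8  0.8]
top bed (-75, 162, 10) [9.7 1.1]
scene bed (-75, -162, 10) [-7.4  6.6]
scene bed (75, -162, 10) [-5.7  8.7]
scene bed (75, 162, 10) [-3.7  5.1]
top pl (28.5, 76, 12) [-0.3 -0.5]
top pl (-28.5, 76, 12) [-0.3 -0.4]
top pl (28.5, 40, 12) [-0.5 -0.6]
top pl (-28.5, 40, 12) [-0.1 -0.5]
top pl (28.5, -40, 12) [-0.5 -0.8]
top pl (-28.5, -40, 12) [-0.2 -0.4]
top pl (28.5, -76, 12) [-0.4 -0.8]
top pl (-28.5, -76, 12) [-0.2 -0.7]
scene pl (28.5, 76, 12) [-0.2 -1.7]
scene pl (28.5, 40, 12) [-0.2 -1.4]
scene pl (28.5, -40, 12) [ 0.1 -1.3]
scene pl (28.5, -76, 12) [ 0.3 -1.2]
scene pl (-28.5, 76, 12) [-0.5 -1. ]
scene pl (-28.5, -40, 12) [-0.1 -0.9]
top pl (0, 102, 38) [-1.4 -0.7]
top pl (0, -102, 38) [-0.4 -0.6]
scene pl (0, 102, 38) [ 0.  -1.4]
scene pl (0, -102, 38) [ 0.1 -0.9]
top wheel (0, 0, 104) [-0.3 -0.9]
scene wheel (0, 0, 104) [-0.3 -0.6]
top h (0, 0, 138) [ 0.6 -0. ]
scene h (0, 0, 138) [-0.3 -0.5]
[546.73534007 280.83408306 104.        ]
bar [ 528.14393241 -113.13478787] ang 5.090792580992515 219.71975255499805
bar [ 530.46967479 -113.01223425] ang 4.0568409568119295 34.81165116755485
board [ 592.4393806  -249.64375748] ang -14.263814775139803 58.99113809543693
board [ 591.86566506 -354.4693883 ] ang -33.08969082992843 57.72780753979978
board [ 490.55229897 -381.79994009] ang -0.8162761812273226 58.96304471423006
```

```bash
sed -i 's/\[(75,162),(75,-162),(-75,-162),(-75,162)\]/[(75,185),(75,-139),(-75,-139),(-75,185)]/; s/\[(-75,-162),(75,-162),(75,162)\]/[(-75,-139),(75,-139),(75,185)]/' fit.py
python3 - <<'E'
s=open('fit.py').read()
s=s.replace("x,y,yaw,t,cx,cy,ha=v;","x,y,yaw,t,cx,cy,ha=v[:7];")
s=s.replace("def res(v): return np.concatenate([w2px(c,world(v,k,p))-q for c,k,p,q in obs])","def res(v): return np.concatenate([w2px(c,world(v,k,p))-q+(v[7:9] if c=='top' else v[9:11]) for c,k,p,q in obs]+[v[7:11]/.7])")
s=s.replace(",158,h]",",158,h,0,0,0,0]").replace(",10,10,.5]",",10,10,.5,1,1,1,1]").replace("r=res(v).resh","r=res(v)[:-4].resh").replace("for o,e in zip(obs,r)","print(np.abs(r).max(0))\n    for o,e in zip([],r)")
open('fit.py','w').write(s)
E
python3 fit.py
```

```text
[ 5.54040e+02  1.19975e+02 -1.08000e-01  1.21000e-01 -2.47530e+01
  1.59345e+02 -2.03200e+00 -9.60000e-02  4.12000e-01  2.72000e-01
  5.83000e-01] tilt 6.947838703661191 handle ang world -122.5812633553248
[1.81759521 2.68905285]
[546.54066429 281.05618983 104.        ]
bar [ 528.14393241 -113.13478787] ang 5.090792580992515 219.71975255499805
bar [ 530.46967479 -113.01223425] ang 4.0568409568119295 34.81165116755485
board [ 592.4393806  -249.64375748] ang -14.263814775139803 58.99113809543693
board [ 591.86566506 -354.4693883 ] ang -33.08969082992843 57.72780753979978
board [ 490.55229897 -381.79994009] ang -0.8162761812273226 58.96304471423006
```

Emit:
servo_tool(steps=[0, 0, 7.856, 0, 0, 0, 0, 0, 0, 7.856, 0, 0, 0, 0, 0, 0, 7.856, 0, 0, 0, 0, 0, 0, 7.856, 0, 0, 0, 0, 0, 0, 7.856, 0, 0, 0, 0, 0, 0, 7.856, 0, 0, 0, 0, 0, 0, 7.856, 0, 0, 0, 0, 0, 0, 7.856, 0, 0, 0, 0, 0, 0, 7.856, 0, 0, 0, 0, 0, 0, 0, -0.0305, 0.03356, 0, 0.4, 0, 0, 0, -0.0305, 0.03356, 0, 0.4, 0, 0, 0, -0.0305, 0.03356, 0, 0.4, 0, 0, 0, -0.0305, 0.03356, 0, 0.4, 0, 0, 0, -0.0305, 0.03356, 0, 0.4, 0, 0, 0, -0.0305, 0.03356, 0, 0.4, 0, 0, 0, -0.0305, 0.03356, 0, 0.4, 0, 0, 0, -0.0305, 0.03356, 0, 0.4, 0, 0, 0, -0.0305, 0.03356, 0, 0.4, 0, 0, 0, -0.0305, 0.03356, 0, 0.4])

```text
time: 3.2
tcp_pos: [535.1, 259.8, 231.5]
tool_rot: [180.0, -0.0, 90.0]
force: [-0.4, 0.5, -0.4]
width: 51.6
finger_force: 0.0
```

Emit:
servo_tool(steps=[0, 0, 0, 0, 0, 0, 0.4, 0, 0, 0, 0, 0, 0, 0.4])

```text
time: 3.4
tcp_pos: [534.5, 260.3, 231.0]
tool_rot: [-180.0, -0.0, 89.9]
force: [-0.1, 0.5, -0.9]
width: 51.3
finger_force: 0.0
```

Emit:
servo_tool(steps=[0, 0, 0, 0, 0, 0.04, 0.4, 0, 0, 0, 0, 0, 0.04, 0.4, 0, 0, 0, 0, 0, 0.04, 0.4, 0, 0, 0, 0, 0, 0, 0.4, 0, 0, 0, 0, 0, 0, 1, 0, 0, 0, 0, 0, 0, 1, 0, 0, 0, 0, 0, 0, 1, 0, 0, 0, 0, 0, 0, 1, 0, 0, 0, 0, 0, 0, 1, 0, 0, 0, 0, 0, 0, 1])

```text
time: 4.4
tcp_pos: [535.6, 262.1, 114.9]
tool_rot: [179.7, -0.1, 90.0]
force: [-1.8, -0.3, 7.2]
width: 10.6
finger_force: 58.5
```

Run:
```python
from h import *
st()
t=snap("top");s=snap("scene")
a=cv2.resize(t[150:270,140:260],(400,400),interpolation=cv2.INTER_CUBIC);b=cv2.resize(s[100:220,350:470],(400,400),interpolation=cv2.INTER_CUBIC)
cv2.imwrite("pics/g1.png",np.hstack([a,b])[:,:,::-1])
```

```text
t 4.4 tcp [535.6 262.1 114.9] rot [ 1.797e+02 -1.000e-01  9.000e+01] F [-1.8 -0.3  7.2] w 10.6 ff 58.49264323711395
```

View pics/g1.png

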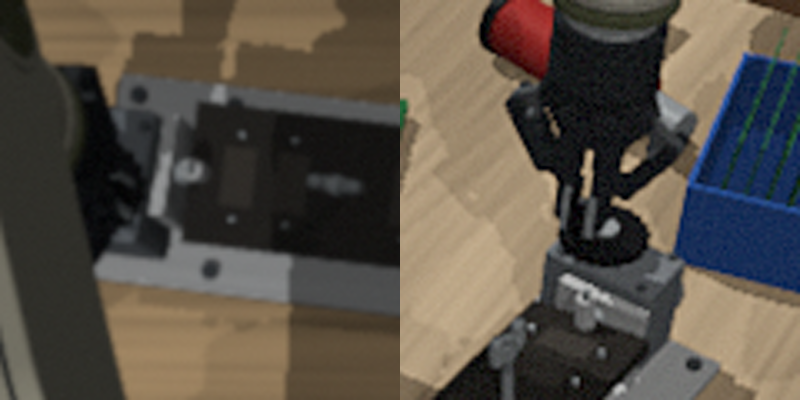

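The fingers are closed around the handle at scene crop (590,215). I'll compute the circle steps.

Run:
```python
import numpy as np
p=np.radians(-122.6+18*np.arange(21)); x=np.round(.024*np.cos(p),4);y=np.round(.024*np.sin(p),4)
print(", ".join(f"0, 0, 0, {b:.4f}, {a:.4f}, 0, 1" for a,b in zip(np.diff(x),np.diff(y))))
```

```text
0, 0, 0, -0.0030, 0.0069, 0, 1, 0, 0, 0, -0.0008, 0.0074, 0, 1, 0, 0, 0, 0.0017, 0.0074, 0, 1, 0, 0, 0, 0.0038, 0.0064, 0, 1, 0, 0, 0, 0.0056, 0.0050, 0, 1, 0, 0, 0, 0.0069, 0.0030, 0, 1, 0, 0, 0, 0.0074, 0.0008, 0, 1, 0, 0, 0, 0.0074, -0.0017, 0, 1, 0, 0, 0, 0.0064, -0.0038, 0, 1, 0, 0, 0, 0.0050, -0.0056, 0, 1, 0, 0, 0, 0.0030, -0.0069, 0, 1, 0, 0, 0, 0.0008, -0.0074, 0, 1, 0, 0, 0, -0.0017, -0.0074, 0, 1, 0, 0, 0, -0.0038, -0.0064, 0, 1, 0, 0, 0, -0.0056, -0.0050, 0, 1, 0, 0, 0, -0.0069, -0.0030, 0, 1, 0, 0, 0, -0.0074, -0.0008, 0, 1, 0, 0, 0, -0.0074, 0.0017, 0, 1, 0, 0, 0, -0.0064, 0.0038, 0, 1, 0, 0, 0, -0.0050, 0.0056, 0, 1
```

Quarter turn first.

Emit:
servo_tool(steps=[0, 0, 0, -0.003, 0.0069, 0, 1, 0, 0, 0, -0.0008, 0.0074, 0, 1, 0, 0, 0, 0.0017, 0.0074, 0, 1, 0, 0, 0, 0.0038, 0.0064, 0, 1, 0, 0, 0, 0.0056, 0.005, 0, 1, 0, 0, 0, 0, 0, 0, 1, 0, 0, 0, 0, 0, 0, 1])

```text
time: 5.2
tcp_pos: [567.9, 271.0, 114.8]
tool_rot: [179.8, -0.2, 90.0]
force: [-5.8, 5.8, 8.5]
width: 10.6
finger_force: 59.1
```

Emit:
servo_tool(steps=[0, 0, 0, 0.0069, 0.003, -0.003, 1, 0, 0, 0, 0.0074, 0.0008, 0, 1, 0, 0, 0, 0.0074, -0.0017, 0, 1, 0, 0, 0, 0.0064, -0.0038, 0, 1, 0, 0, 0, 0.005, -0.0056, 0, 1, 0, 0, 0, 0.003, -0.0069, 0, 1, 0, 0, 0, 0.0008, -0.0074, 0, 1, 0, 0, 0, -0.0017, -0.0074, 0, 1, 0, 0, 0, -0.0038, -0.0064, 0, 1, 0, 0, 0, -0.0056, -0.005, 0, 1, 0, 0, 0, -0.0069, -0.003, 0, 1, 0, 0, 0, -0.0074, -0.0008, 0, 1, 0, 0, 0, -0.0074, 0.0017, 0, 1, 0, 0, 0, -0.0064, 0.0038, 0, 1, 0, 0, 0, -0.005, 0.0056, 0, 1, 0, 0, 0, -0.003, 0.0069, 0, 1, 0, 0, 0, -0.0008, 0.0074, 0, 1, 0, 0, 0, 0.0017, 0.0074, 0, 1, 0, 0, 0, 0.0038, 0.0064, 0, 1, 0, 0, 0, 0, 0, 0, 1])

```text
time: 7.2
tcp_pos: [561.9, 264.1, 114.8]
tool_rot: [-179.9, -0.1, 90.0]
force: [-4.4, 7.4, 7.6]
width: 10.7
finger_force: 59.9
```

Run:
```python
from h import *
st()
snap("top","t2");s=snap("scene","s2")
cv2.imwrite("pics/g2.png",cv2.resize(s[150:290,315:455],None,fx=4.2,fy=4.2,interpolation=cv2.INTER_CUBIC)[:,:,::-1])
```

```text
t 7.2 tcp [561.9 264.1 114.8] rot [-1.799e+02 -1.000e-01  9.000e+01] F [-4.4  7.4  7.6] w 10.7 ff 59.93116557598114
```

View pics/g2.png

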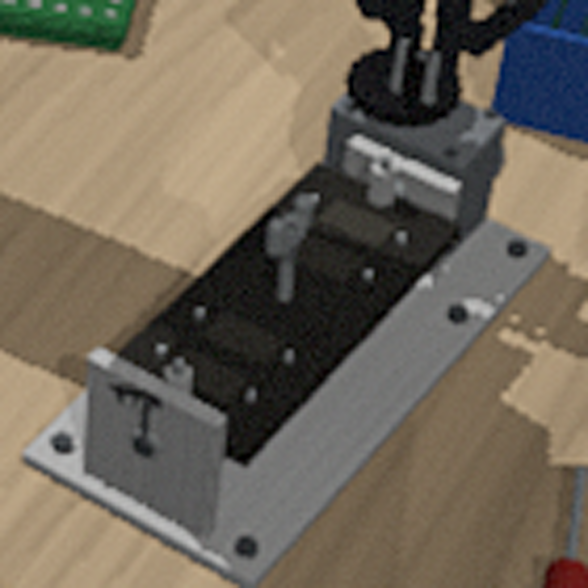

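Emit:
servo_tool(steps=[0, 0, 0, 0.0056, 0.005, 0, 1, 0, 0, 0, 0.0069, 0.003, 0, 1, 0, 0, 0, 0.0074, 0.0008, 0, 1, 0, 0, 0, 0.0074, -0.0017, 0, 1, 0, 0, 0, 0.0064, -0.0038, 0, 1, 0, 0, 0, 0.005, -0.0056, 0, 1, 0, 0, 0, 0.003, -0.0069, 0, 1, 0, 0, 0, 0.0008, -0.0074, 0, 1, 0, 0, 0, -0.0017, -0.0074, 0, 1, 0, 0, 0, -0.0038, -0.0064, 0, 1, 0, 0, 0, -0.0056, -0.005, 0, 1, 0, 0, 0, -0.0069, -0.003, 0, 1, 0, 0, 0, -0.0074, -0.0008, 0, 1, 0, 0, 0, -0.0074, 0.0017, 0, 1, 0, 0, 0, 0, 0, 0, 1, 0, 0, 0, 0, 0, 0, 1])

```text
time: 8.9
tcp_pos: [525.7, 271.7, 114.9]
tool_rot: [179.9, 0.0, 89.9]
force: [3.7, -0.1, 4.3]
width: 10.8
finger_force: 59.8
```

Emit:
servo_tool(steps=[0, 0, 0, 0, 0, 0, 0.4, 0, 0, 0, 0, 0, 0, 0.4, 0, 0, 0, 0, 0, 0, 0.4, 0, 0, 0, 0, 0, -0.04, 0.4, 0, 0, 0, 0, 0, -0.04, 0.4, 0, 0, 0, -0.03, 0, -0.05, 0, 0, 0, 0, -0.05, 0, -0.03, 0, 0, 0, 0, -0.05, 0, 0, 0, 0, 0, 0, -0.05, 0, 0, 0, 0, 0, 0, -0.05, 0, 0, 0, 0, 0, 0, -0.05, 0, 0, 0, 0, 0, 0, -0.05, 0, 0, 0, 0, 0, 0, -0.05, 0, 0, 0, 0, 0, 0, -0.05, 0, 0, 0, 0, 0, 0, -0.05, 0, 0, 0, 0, 0, 0, -0.05, 0, 0, 0])

```text
time: 10.5
tcp_pos: [523.7, -247.6, 262.4]
tool_rot: [-179.9, -0.0, 90.0]
force: [1.5, 0.5, 1.0]
width: 85.5
finger_force: 0.0
```

```bash
cat > tilt.py <<'E'
from fit import *
from scipy.ndimage import gaussian_filter
v0=best.x.copy()
P=[(sx*28.5,y,11) for sx in(1,-1) for y in(76,40,-40,-76)]
PIN=[(0,102,38),(0,-102,38)]
def blob(im,q,w=3):
    g=im; x0,y0=np.round(q).astype(int); 
    sub=g[y0-w:y0+w+1,x0-w:x0+w+1]; wgt=np.clip(sub-np.percentile(sub,60),0,None)
    yy,xx=np.mgrid[y0-w:y0+w+1,x0-w:x0+w+1]
    return np.array([(wgt*xx).sum(),(wgt*yy).sum()])/wgt.sum(), sub.max()-np.median(sub)
def measure(ims,tg,use=("top","scene"),verbose=False):
    out=[]
    v=v0.copy(); v[3]=np.radians(tg)
    for it in range(3):
        ob=[]
        for c in use:
            for p in P:
                q=w2px(c,world(v,"pl",p))-(-v[7:9] if c=="top" else -v[9:11])
                b,ct=blob(ims[c],q)
                if ct>15: ob.append((c,p,b))
        def r(u):
            vv=v0.copy(); vv[:4]=u[:4]; 
            return np.concatenate([w2px(c,world(vv,"pl",p))+(u[4:6] if c=="top" else u[6:8])-b for c,p,b in ob]+[(u[4:8])/.7])
        s=least_squares(r,np.r_[v[:4],v[7:11]],x_scale=[10,10,.1,.1,1,1,1,1],loss="soft_l1",f_scale=.3)
        v[:4]=s.x[:4]; v[7:11]=s.x[4:]
    if verbose:
        e=r(s.x)[:-4].reshape(-1,2); print(len(ob),"rms",np.sqrt((e**2).mean()))
    return v
def grab(n=3):
    return {c:np.mean([cams.capture(c).astype(float).mean(2) for _ in range(n)],0) for c in("top","scene")}
E
python3 - <<'E'
from tilt import *
rd=lambda n:cv2.imread(n).astype(float).mean(2)
i0={"top":rd("pics/top0.png"),"scene":rd("pics/scene0.png")}
i2={"top":rd("pics/t2.png"),"scene":rd("pics/s2.png")}
i3=grab(); np.savez("lvl.npz",**i3)
cv2.imwrite("pics/t3.png",cams.capture("top")[:,:,::-1])
for nm,i,tg in(("start",i0,8),("1.2 turns",i2,3),("1.9",i3,0)):
  for use in (("top","scene"),("top",),("scene",)):
    v=measure(i,tg,use,True); print(nm,use,np.round(v[:3],3),np.degrees(v[3]),v[7:11].round(2))
E
```

```text
16 rms 0.5722104256105768
start ('top', 'scene') [ 5.54322e+02  1.20300e+02 -1.09000e-01] 7.763778709515584 [-0.24 -0.12 -0.33  0.23]
8 rms 0.09222600650434969
start ('top',) [ 5.54458e+02  1.20982e+02 -1.11000e-01] 6.670632738848375 [0. 0. 0. 0.]
8 rms 0.7087598959986616
start ('scene',) [ 5.53802e+02  1.18823e+02 -9.90000e-02] 7.83054116182944 [ 0.   -0.   -0.    0.01]
16 rms 0.4270881093342721
1.2 turns ('top', 'scene') [ 5.53570e+02  1.20614e+02 -1.09000e-01] 2.5812253399436798 [-0.2  -0.13 -0.29  0.17]
8 rms 0.11493410876080058
1.2 turns ('top',) [ 5.53822e+02  1.21167e+02 -1.10000e-01] 1.929192351719208 [-0.  0.  0.  0.]
8 rms 0.5321834767378318
1.2 turns ('scene',) [ 5.53032e+02  1.19591e+02 -1.00000e-01] 2.0737113048150912 [ 0.   -0.    0.    0.01]
16 rms 0.4122857822329139
1.9 ('top', 'scene') [ 5.53585e+02  1.20484e+02 -1.06000e-01] 0.1135184689197524 [-0.22 -0.11 -0.27  0.19]
8 rms 0.07318783204487568
1.9 ('top',) [ 5.53720e+02  1.21074e+02 -1.08000e-01] -1.3399046229766851 [-0.  0.  0.  0.]
8 rms 0.5902059666266168
1.9 ('scene',) [ 5.53046e+02  1.19382e+02 -9.70000e-02] 0.12945881840741316 [ 0. -0.  0.  0.]
```

Run:
```python
from tilt import *
v=measure(dict(np.load("lvl.npz")),0)
im=np.mean([cams.capture("scene").astype(float) for _ in range(10)],0)
def rect(im,y=-133):
    X,Z=np.meshgrid(np.linspace(-38,38,390),np.linspace(102,40,318))
    K,T=cal("scene"); pts=np.stack([X.ravel(),np.full(X.size,y),Z.ravel()],1)
    w=R.from_euler("z",v[2]).apply(pts)+[v[0],v[1],0]
    q=(K@(T[:3,:3].T@(w-T[:3,3]).T)); q=(q[:2]/q[2]).T-(-v[9:11])
    m=q.reshape(318,390,2).astype(np.float32)
    return cv2.remap(im.astype(np.float32),m[...,0],m[...,1],cv2.INTER_CUBIC)
a=rect(im); b=rect(cv2.imread("pics/scene0.png")[:,:,::-1])
o=np.hstack([a,b]); o=np.clip((o-o.min())/(np.percentile(o,99)-o.min())*255,0,255)
cv2.imwrite("pics/rect.png",o[:,:,::-1])
```

```text
[ WARN:0@8.281] global loadsave.cpp:1063 imwrite_ Unsupported depth image for selected encoder is fallbacked to CV_8U.
```

View pics/rect.png

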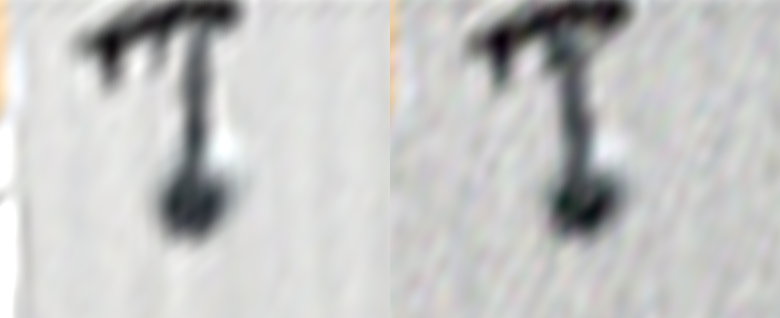

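```bash
cat > find.py <<'E'
from h import *
def boards(c,im,roi=None):
    hsv=cv2.cvtColor(im,cv2.COLOR_RGB2HSV)
    m=cv2.inRange(hsv,(40,90,30),(85,255,255))
    n,l,s,ce=cv2.connectedComponentsWithStats(cv2.morphologyEx(m,cv2.MORPH_CLOSE,np.ones((5,5))))
    out=[]
    for i in range(1,n):
        if 60<s[i,4]<1200:
            ys,xs=np.nonzero((l==i)&(m>0)); w=np.array([px2w(c,(x,y),2)[:2] for x,y in zip(xs,ys)],np.float32)
            (cx,cy),(a,b),th=cv2.minAreaRect(w)
            ang=th if a>b else th+90
            ang=(ang+90)%180-90
            if 40<max(a,b)<80: out.append((round(cx,1),round(cy,1),round(max(a,b)),round(min(a,b)),round(ang,1)))
    return out
def bars(c,im,z=10):
    g=im.astype(int); m=((g.min(2)>95)&(g.max(2)-g.min(2)<22)).astype(np.uint8)
    n,l,s,ce=cv2.connectedComponentsWithStats(m); out=[]
    for i in range(1,n):
        if s[i,4]>400:
            ys,xs=np.nonzero(l==i); w=np.array([px2w(c,(x,y),z)[:2] for x,y in zip(xs,ys)],np.float32)
            (cx,cy),(a,b),th=cv2.minAreaRect(w); ang=th if a>b else th+90
            out.append((round(cx,1),round(cy,1),round(max(a,b)),round(min(a,b)),round((ang+90)%180-90,1)))
    return out
E
python3 - <<'E'
from find import *
for c,f in (("top","top0"),("scene","scene0")):
    im=cv2.imread(f"pics/{f}.png")[:,:,::-1].copy(); print(c,"start",boards(c,im),"bars",bars(c,im))
for c in("top","scene"):
    im=cams.capture(c); print(c,"now",boards(c,im),bars(c,im)[:4])
E
```

```text
top start [(594.0, -248.0, 60, 28, -13.6), (491.9, -379.9, 57, 28, -1.5)] bars [(1045.5, -725.1, 207, 112, 85.7), (528.6, -111.4, 220, 41, 5.6), (508.1, 207.5, 212, 41, 83.5), (193.0, -314.9, 310, 57, 49.2), (31.4, -91.6, 147, 45, 6.0)]
scene start [(592.9, -248.8, 59, 29, -13.2), (490.7, -380.8, 59, 29, -0.2), (592.1, -353.0, 59, 29, -34.2)] bars [(-999.7, 414.7, 662, 250, -37.1), (-425.4, 595.9, 461, 86, -43.9), (-490.4, 73.2, 677, 320, -37.0), (-14.3, -89.4, 235, 93, -18.8), (1035.3, 528.2, 230, 85, -87.8), (556.5, 144.1, 326, 150, 83.7), (900.0, 323.1, 105, 36, -0.0), (900.1, 237.9, 105, 36, -0.1), (194.0, -314.3, 308, 67, 49.2), (527.8, -111.8, 221, 43, 5.8), (763.1, -74.0, 82, 56, -87.4), (414.3, -567.8, 160, 84, 29.1)]
top now [(482.7, -379.9, 43, 26, 2.1)] [(1047.1, -702.4, 253, 117, 85.7), (648.2, -307.3, 676, 19, -30.4), (577.7, -436.7, 673, 264, -30.5), (776.9, -567.2, 234, 175, 59.7)]
scene now [(592.9, -248.8, 59, 29, -13.2), (490.6, -381.1, 59, 29, -0.2), (592.2, -352.9, 59, 29, -34.5)] [(-948.3, 483.0, 665, 421, -37.1), (-342.3, 898.8, 612, 408, -36.6), (-165.5, 1039.6, 396, 72, -47.9), (-511.0, 252.9, 986, 422, -84.4)]
```

Emit:
servo_tool(steps=[0, 0, 0, 0, 0.0352, 0, 0.4, 0, 0, 0, 0, 0.0352, 0, 0.4, 0, 0, 6.7, 0, 0, 0.04, 0.4, 0, 0, 6.7, 0, 0, 0.04, 0.4, 0, 0, 0, 0, 0, 0.05, 0.4, 0, 0, 0, 0, 0, 0.05, 0.4, 0, 0, 0, 0, 0, 0.02, 0.4, 0, 0, 0, 0, 0, 0, 0.4, 0, 0, 0, 0, 0, 0, 0.4, 0, 0, 0, 0, 0, 0, 0.4])

```text
time: 12.45
tcp_pos: [596.7, -246.9, 65.9]
tool_rot: [179.7, 0.1, 76.6]
force: [0.8, 0.1, 0.1]
width: 51.3
finger_force: 0.0
```

Emit:
servo_tool(steps=[0, 0, 0, -0.001, -0.002, 0.03, 0.4, 0, 0, 0, 0, 0, 0.0275, 0.4, 0, 0, 0, 0, 0, 0, 0.4, 0, 0, 0, 0, 0, 0, 1, 0, 0, 0, 0, 0, 0, 1, 0, 0, 0, 0, 0, 0, 1, 0, 0, 0, 0, 0, 0, 1, 0, 0, 0, 0, 0, 0, 1, 0, 0, 0, 0, 0, 0, 1])

```text
time: 13.35
tcp_pos: [594.9, -247.5, 8.7]
tool_rot: [179.7, 0.1, 76.6]
force: [-0.7, 0.1, 6.6]
width: 18.2
finger_force: 60.6
```

Emit:
servo_tool(steps=[0, 0, 0, 0, 0, -0.04, 1, 0, 0, 0, 0, 0, -0.05, 1, 0, 0, 0, 0, 0, -0.05, 1, 0, 0, 0, 0, 0, 0, 1, 0, 0, 0, 0, 0, 0, 1])

```text
time: 13.85
tcp_pos: [594.6, -247.4, 149.3]
tool_rot: [179.6, 0.1, 76.6]
force: [-0.2, 0.4, -0.6]
width: 18.4
finger_force: 59.6
```

Emit:
servo_tool(steps=[0, 0, -7.3, 0, 0, 0, 1, 0, 0, 0, 0.0409, -0.0113, 0, 1, 0, 0, 0, 0.0409, -0.0113, 0, 1, 0, 0, 0, 0.0409, -0.0113, 0, 1, 0, 0, 0, 0.0409, -0.0113, 0, 1, 0, 0, 0, 0.0409, -0.0113, 0, 1, 0, 0, 0, 0.0409, -0.0113, 0, 1, 0, 0, 0, 0.0409, -0.0113, 0, 1, 0, 0, 0, 0, 0, 0, 1, 0, 0, 0, 0, 0, 0, 1, 0, 0, 0, 0, 0, 0, 1])

```text
time: 14.95
tcp_pos: [544.1, 45.9, 144.6]
tool_rot: [-179.9, 0.0, 83.9]
force: [0.2, -0.6, -0.4]
width: 18.2
finger_force: 59.6
```

Run:
```python
from find import *
st()
im=snap("scene"); print(boards("scene",im))
cv2.imwrite("pics/p1.png",cv2.resize(im[190:300,310:460],None,fx=5,fy=5,interpolation=cv2.INTER_CUBIC)[:,:,::-1])
```

```text
t 14.95 tcp [544.1  45.9 144.6] rot [-179.9    0.    83.9] F [ 0.2 -0.6 -0.4] w 18.2 ff 59.56914246082306
[(485.9, 176.3, 69, 37, -5.4), (490.7, -380.8, 59, 29, -0.2), (592.1, -353.0, 59, 29, -34.2)]
```

Emit:
servo_tool(steps=[0, 0, 0, 0, 0.0024, 0.03, 1, 0, 0, 0, 0, 0, 0.025, 1, 0, 0, 0, 0, 0, 0, 1, 0, 0, 0, 0, 0, 0, 1, 0, 0, 0, 0, 0, 0, 1])

```text
time: 15.5
tcp_pos: [548.0, 45.8, 92.0]
tool_rot: [179.9, -0.0, 83.8]
force: [-0.2, -0.4, -0.8]
width: 18.2
finger_force: 59.6
```

Emit:
servo_tool(steps=[0, 0, 0, 0, -0.001, 0.007, 1, 0, 0, 0, 0, 0, 0.005, 1, 0, 0, 0, 0, 0, 0.005, 1, 0, 0, 0, 0, 0, 0, 1, 0, 0, 0, 0, 0, 0, 1])

```text
time: 16.0
tcp_pos: [546.2, 46.6, 74.6]
tool_rot: [180.0, 0.0, 83.9]
force: [-4.5, -0.8, 10.4]
width: 18.4
finger_force: 60.9
```

Run:
```python
from find import *
st()
im=snap("scene"); t=snap("top")
a=cv2.resize(im[190:290,340:440],(400,400),interpolation=cv2.INTER_CUBIC);b=cv2.resize(t[160:260,220:320],(400,400),interpolation=cv2.INTER_CUBIC)
cv2.imwrite("pics/p1.png",np.hstack([a,b])[:,:,::-1])
```

```text
t 16.0 tcp [546.2  46.6  74.6] rot [180.    0.   83.9] F [-4.5 -0.8 10.4] w 18.4 ff 60.94956457614899
```

View pics/p1.png

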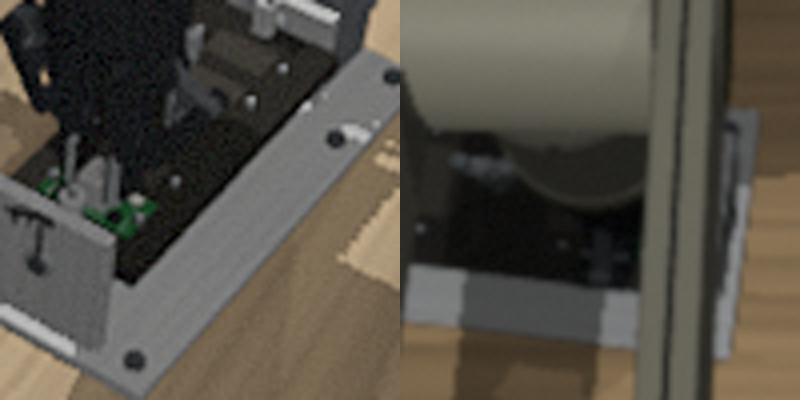

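Emit:
servo_tool(steps=[0, 0, 0, 0, 0, 0, 0.65, 0, 0, 0, 0, 0, 0, 0.65, 0, 0, 0, 0, 0, 0, 0.65, 0, 0, 0, 0, 0, -0.03, 0.65, 0, 0, 0, 0, 0, -0.05, 0.4, 0, 0, 0, -0.045, 0, -0.01, 0.4, 0, 0, 0, -0.045, 0, -0.01, 0.4, 0, 0, 0, -0.045, 0, 0, 0.4, 0, 0, 0, -0.045, 0, 0, 0.4, 0, 0, 0, -0.045, 0, 0, 0.4, 0, 0, 0, -0.04, 0.01, 0, 0.4, 0, 0, 0, 0, 0, 0, 0.4])

```text
time: 17.3
tcp_pos: [527.2, -222.9, 173.2]
tool_rot: [180.0, 0.1, 83.6]
force: [-0.1, 1.0, 0.3]
width: 51.1
finger_force: 0.0
```

Run:
```python
from find import *
st()
im=snap("scene"); print(boards("scene",im)); print(bars("scene",im)[-6:])
import find
h=[b for b in boards("scene",im)]
o=cal("scene")[1][:3,3]
for b in h:
    s=66/(o[2]-2); print("at z68",np.round([b[0]+(o[0]-b[0])*s,b[1]+(o[1]-b[1])*s],1))
```

```text
t 17.3 tcp [ 527.2 -222.9  173.2] rot [1.80e+02 1.00e-01 8.36e+01] F [-0.1  1.   0.3] w 51.1 ff 0.0
[(490.6, -380.7, 59, 29, 0.0), (592.3, -352.9, 59, 29, -34.5)]
[(900.5, 323.0, 106, 39, 0.6), (900.4, 238.2, 106, 38, 0.2), (194.7, -314.5, 309, 68, 49.2), (527.6, -113.5, 222, 46, 5.3), (1025.0, -127.7, 130, 53, -89.8), (414.8, -568.0, 161, 85, 28.8)]
at z68 [ 518.5 -405.3]
at z68 [ 612.9 -379.5]
```

Emit:
servo_tool(steps=[0, 0, 0, -0.0405, 0.0264, 0, 0.5, 0, 0, 0, -0.0405, 0.0264, 0, 0.5, 0, 0, 0, -0.0405, 0.0264, 0, 0.5, 0, 0, 7.075, 0, 0, 0.027, 0.5, 0, 0, 7.075, 0, 0, 0.027, 0.5, 0, 0, 7.075, 0, 0, 0.027, 0.5, 0, 0, 7.075, 0, 0, 0.026, 0.5, 0, 0, 0, 0, 0, 0, 0.5, 0, 0, 0, 0, 0, 0, 0.5])

```text
time: 18.25
tcp_pos: [593.4, -346.0, 66.1]
tool_rot: [-179.9, -0.0, 55.9]
force: [-0.1, 0.1, 0.7]
width: 42.4
finger_force: 0.0
```

Emit:
servo_tool(steps=[0, 0, 0, -0.005, 0.003, 0.02, 0.5, 0, 0, 0, 0, 0, 0.015, 0.5, 0, 0, 0, 0, 0, 0, 0.5, 0, 0, 0, 0, 0, 0, 0.5, 0, 0, 0, 0, 0, 0, 0.5])

```text
time: 18.75
tcp_pos: [593.5, -353.3, 32.1]
tool_rot: [179.9, -0.0, 55.6]
force: [-0.1, 0.3, 0.6]
width: 42.5
finger_force: 0.0
```

Emit:
servo_tool(steps=[0, 0, 0, 0.0005, 0, 0.0235, 0.5, 0, 0, 0, 0, 0, 0, 0.5, 0, 0, 0, 0, 0, 0, 1, 0, 0, 0, 0, 0, 0, 1, 0, 0, 0, 0, 0, 0, 1, 0, 0, 0, 0, 0, 0, 1, 0, 0, 0, 0, 0, 0, 1, 0, 0, 0, 0, 0, 0, 1])

```text
time: 19.55
tcp_pos: [594.1, -353.2, 9.1]
tool_rot: [179.9, 0.0, 55.6]
force: [-0.2, 1.0, 5.9]
width: 18.2
finger_force: 61.8
```

Emit:
servo_tool(steps=[0, 0, 0, 0, 0, -0.04, 1, 0, 0, -7.1, 0, 0, -0.05, 1, 0, 0, -7.1, 0, 0, -0.05, 1, 0, 0, -7.1, 0, 0, 0, 1, 0, 0, -7, 0, 0, 0, 1, 0, 0, 0, 0, 0, 0, 1, 0, 0, 0, 0, 0, 0, 1])

```text
time: 20.25
tcp_pos: [593.0, -352.4, 147.1]
tool_rot: [-179.9, -0.0, 83.7]
force: [0.4, 0.6, -1.1]
width: 18.3
finger_force: 61.0
```

Emit:
servo_tool(steps=[0, 0, 0, 0.0427, -0.00886, 0, 1, 0, 0, 0, 0.0427, -0.00886, 0, 1, 0, 0, 0, 0.0427, -0.00886, 0, 1, 0, 0, 0, 0.0427, -0.00886, 0, 1, 0, 0, 0, 0.0427, -0.00886, 0, 1, 0, 0, 0, 0.0427, -0.00886, 0, 1, 0, 0, 0, 0.0427, -0.00886, 0, 1, 0, 0, 0, 0.0427, -0.00886, 0, 1, 0, 0, 0, 0.0427, -0.00886, 0, 1, 0, 0, 0, 0.0427, -0.00886, 0, 1, 0, 0, 0, 0, 0, 0, 1, 0, 0, 0, 0, 0, 0, 1, 0, 0, 0, 0, 0, 0, 1, 0, 0, 0, 0, 0, 0, 1])

```text
time: 21.65
tcp_pos: [550.8, 80.0, 147.7]
tool_rot: [-180.0, 0.0, 83.8]
force: [-0.5, 0.1, -0.8]
width: 18.5
finger_force: 61.0
```

Emit:
servo_tool(steps=[0, 0, 0, 0.0007, 0, 0.03, 1, 0, 0, 0, 0, 0, 0.025, 1, 0, 0, 0, 0, 0, 0, 1, 0, 0, 0, 0, 0, 0, 1, 0, 0, 0, 0, 0, 0, 1])

```text
time: 22.15
tcp_pos: [552.0, 81.5, 94.6]
tool_rot: [179.9, -0.0, 83.8]
force: [0.5, 0.7, -0.1]
width: 18.5
finger_force: 61.0
```

Run:
```python
from find import *
st()
im=snap("scene")
o=cal("scene")[1][:3,3]
for b in boards("scene",im): s=83/(o[2]-2); print(b,"at z85",np.round([b[0]+(o[0]-b[0])*s,b[1]+(o[1]-b[1])*s],1))
```

```text
t 22.15 tcp [552.   81.5  94.6] rot [179.9  -0.   83.8] F [ 0.5  0.7 -0.1] w 18.5 ff 61.038326025009155
(517.6, 161.9, 67, 37, -6.7) at z85 [550.3  82.2]
(490.7, -381.1, 59, 29, -0.2) at z85 [ 525.8 -412. ]
```

Emit:
servo_tool(steps=[0, 0, 0, 0, -0.001, 0.009, 1, 0, 0, 0, 0, 0, 0.006, 1, 0, 0, 0, 0, 0, 0.005, 1, 0, 0, 0, 0, 0, 0, 1, 0, 0, 0, 0, 0, 0, 1])

```text
time: 22.7
tcp_pos: [549.9, 82.2, 75.0]
tool_rot: [180.0, 0.0, 83.9]
force: [-9.9, -1.6, 20.8]
width: 18.2
finger_force: 63.6
```

Emit:
servo_tool(steps=[0, 0, 0, 0, -0.0005, -0.0005, 1, 0, 0, 0, 0, 0, 0, 0.65, 0, 0, 0, 0, 0, 0, 0.65, 0, 0, 0, 0, 0, 0, 0.65, 0, 0, 0, 0, 0, -0.03, 0.65, 0, 0, 0, 0, 0, -0.05, 0.4, 0, 0, 0, -0.045, 0, -0.01, 0.4, 0, 0, 0, -0.045, 0, -0.01, 0.4, 0, 0, 0, -0.045, 0, 0, 0.4, 0, 0, 0, -0.045, 0, 0, 0.4, 0, 0, 0, -0.045, -0.005, 0, 0.4, 0, 0, 0, -0.045, -0.005, 0, 0.4, 0, 0, 0, -0.045, -0.005, 0, 0.4, 0, 0, 0, -0.045, -0.005, 0, 0.5, 0, 0, 0, -0.045, 0, 0, 0.5, 0, 0, 0, -0.045, 0, 0, 0.5, 0, 0, 0, 0, 0, 0, 0.5, 0, 0, 0, 0, 0, 0, 0.5, 0, 0, 0, 0, 0, 0, 0.5])

```text
time: 24.6
tcp_pos: [481.5, -362.3, 172.8]
tool_rot: [-180.0, -0.1, 83.9]
force: [0.5, -0.6, -0.3]
width: 42.6
finger_force: 0.0
```

Run:
```python
from find import *
st()
im=snap("scene");print(boards("scene",im)); print(bars("scene",im)[-6:])
t=snap("top"); print(boards("top",t))
a=cv2.resize(im[190:290,340:440],(400,400),interpolation=cv2.INTER_CUBIC);b=cv2.resize(t[160:260,220:320],(400,400),interpolation=cv2.INTER_CUBIC)
cv2.imwrite("pics/p2.png",np.hstack([a,b])[:,:,::-1])
```

```text
t 24.6 tcp [ 481.5 -362.3  172.8] rot [-1.80e+02 -1.00e-01  8.39e+01] F [ 0.5 -0.6 -0.3] w 42.6 ff 0.0
[(497.8, 127.0, 73, 19, 84.2), (542.1, 120.6, 73, 31, 79.0), (490.7, -380.8, 59, 29, -0.2)]
[(556.4, 142.0, 327, 151, 83.7), (900.5, 323.0, 105, 37, -0.8), (900.1, 238.1, 106, 37, 0.3), (528.0, -113.7, 221, 46, 5.6), (176.6, -335.3, 254, 68, 49.2), (414.6, -567.8, 161, 84, 29.0)]
[(561.3, 70.4, 72, 66, 84.1), (495.5, -380.0, 50, 28, -1.7)]
```

View pics/p2.png

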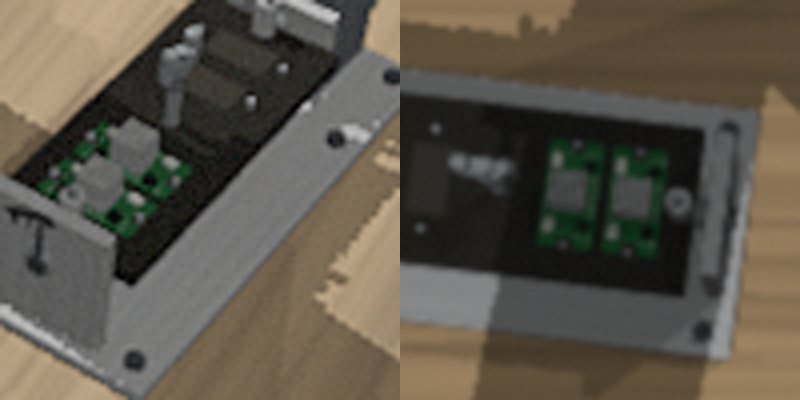

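Top crop: both boards lie side by side in nests 0 and 1, with the pegs in their notches. Third board next.

Emit:
servo_tool(steps=[0, 0, 0, -0.0165, 0.0118, 0.02, 0.5, 0, 0, -5.6, 0, 0, 0.04, 0.5, 0, 0, 0, 0, 0, 0.04, 0.5, 0, 0, 0, 0, 0, 0.04, 0.5, 0, 0, 0, 0, 0, 0, 0.5, 0, 0, 0, 0, 0, 0, 0.5, 0, 0, 0, 0, 0, 0, 0.5])

```text
time: 25.4
tcp_pos: [493.4, -381.8, 36.6]
tool_rot: [179.8, 0.2, 89.5]
force: [-0.1, -0.3, 0.3]
width: 42.6
finger_force: 0.0
```

Emit:
servo_tool(steps=[0, 0, 0, 0.001, -0.001, 0.0275, 0.5, 0, 0, 0, 0, 0, 0, 0.5, 0, 0, 0, 0, 0, 0, 1, 0, 0, 0, 0, 0, 0, 1, 0, 0, 0, 0, 0, 0, 1, 0, 0, 0, 0, 0, 0, 1, 0, 0, 0, 0, 0, 0, 1, 0, 0, 0, 0, 0, 0, 1])

```text
time: 26.2
tcp_pos: [491.8, -381.0, 8.4]
tool_rot: [179.9, 0.1, 89.5]
force: [-0.9, 2.5, 7.6]
width: 18.2
finger_force: 60.9
```

Emit:
servo_tool(steps=[0, 0, 0, 0, 0, -0.04, 1, 0, 0, 5.6, 0, 0, -0.05, 1, 0, 0, 0, 0, 0, -0.05, 1, 0, 0, 0, 0, 0, -0.02, 1, 0, 0, 0, 0, 0, 0, 1, 0, 0, 0, 0, 0, 0, 1])

```text
time: 26.8
tcp_pos: [490.8, -380.1, 166.7]
tool_rot: [179.9, 0.1, 83.9]
force: [-0.6, 0.2, -0.6]
width: 18.0
finger_force: 60.0
```

Emit:
servo_tool(steps=[0, 0, 0, 0.04543, 0.00083, 0, 1, 0, 0, 0, 0.04543, 0.00083, 0, 1, 0, 0, 0, 0.04543, 0.00083, 0, 1, 0, 0, 0, 0.04543, 0.00083, 0, 1, 0, 0, 0, 0.04543, 0.00083, 0, 1, 0, 0, 0, 0.04543, 0.00083, 0, 1, 0, 0, 0, 0.04543, 0.00083, 0, 1, 0, 0, 0, 0.04543, 0.00083, 0, 1, 0, 0, 0, 0.04543, 0.00083, 0, 1, 0, 0, 0, 0.04543, 0.00083, 0, 1, 0, 0, 0, 0.04543, 0.00083, 0, 1, 0, 0, 0, 0.04543, 0.00083, 0, 1, 0, 0, 0, 0, 0, 0, 1, 0, 0, 0, 0, 0, 0, 1, 0, 0, 0, 0, 0, 0, 1])

```text
time: 28.3
tcp_pos: [557.4, 160.3, 164.2]
tool_rot: [-179.8, 0.1, 83.9]
force: [0.1, -0.1, -0.6]
width: 18.1
finger_force: 60.0
```

Emit:
servo_tool(steps=[0, 0, 0, 0, 0, 0.04, 1, 0, 0, 0, 0, 0, 0.03, 1, 0, 0, 0, 0, 0, 0, 1, 0, 0, 0, 0, 0, 0, 1, 0, 0, 0, 0, 0, 0, 1])

```text
time: 28.8
tcp_pos: [559.8, 160.7, 98.0]
tool_rot: [179.8, -0.0, 83.8]
force: [-0.5, 0.9, -0.6]
width: 18.3
finger_force: 59.9
```

Run:
```python
from find import *
st()
im=snap("scene")
o=cal("scene")[1][:3,3]
for b in boards("scene",im): s=88/(o[2]-2); print(b,"at z90",np.round([b[0]+(o[0]-b[0])*s,b[1]+(o[1]-b[1])*s],1))
```

```text
t 28.8 tcp [559.8 160.7  98. ] rot [179.8  -0.   83.8] F [-0.5  0.9 -0.6] w 18.3 ff 59.93102431297302
(545.9, 246.3, 45, 29, 46.3) at z90 [577.8 153.8]
(497.8, 127.0, 73, 19, 84.2) at z90 [534.3  45.9]
```

Emit:
servo_tool(steps=[0, 0, 0, 0, -0.0008, 0.01, 1, 0, 0, 0, 0, 0, 0.008, 1, 0, 0, 0, 0, 0, 0.0045, 1, 0, 0, 0, 0, 0, 0, 1, 0, 0, 0, 0, 0, 0, 1])

```text
time: 29.35
tcp_pos: [557.5, 161.3, 74.4]
tool_rot: [-180.0, 0.0, 83.9]
force: [-7.1, -1.7, 12.4]
width: 18.4
finger_force: 61.4
```

Emit:
servo_tool(steps=[0, 0, 0, 0, 0, 0, 0.65, 0, 0, 0, 0, 0, 0, 0.65, 0, 0, 0, 0, 0, 0, 0.65, 0, 0, 0, 0, 0, -0.03, 0.65, 0, 0, 0, 0, 0, -0.05, 0.4, 0, 0, 0, 0, 0, -0.02, 0.2, 0, 0, 0, -0.0458, 0, 0, 0, 0, 0, 0, -0.0458, 0, 0, 0, 0, 0, 0, -0.0458, 0, 0, 0, 0, 0, 0, -0.0458, 0, 0, 0, 0, 0, 0, -0.0458, 0, 0, 0, 0, 0, 0, -0.0458, 0, 0, 0])

```text
time: 30.55
tcp_pos: [527.8, -113.6, 173.2]
tool_rot: [180.0, -0.0, 83.9]
force: [1.1, 0.9, 0.1]
width: 85.7
finger_force: 0.0
```

Emit:
servo_tool(steps=[0, 0, 7.84, 0, 0, 0, 0, 0, 0, 7.84, 0, 0, 0, 0, 0, 0, 7.84, 0, 0, 0, 0, 0, 0, 7.84, 0, 0, 0, 0, 0, 0, 7.84, 0, 0, 0, 0, 0, 0, 7.84, 0, 0, 0, 0, 0, 0, 7.84, 0, 0, 0, 0, 0, 0, 7.84, 0, 0, 0, 0, 0, 0, 7.84, 0, 0, 0, 0, 0, 0, 7.84, 0, 0, 0, 0, 0, 0, 0, 0, 0, 0, 0, 0, 0, 0, 0, 0, 0, 0])

```text
time: 31.75
tcp_pos: [528.3, -111.9, 173.2]
tool_rot: [-180.0, 0.0, 5.7]
force: [0.0, -0.1, -0.4]
width: 85.5
finger_force: 0.0
```

Run:
```python
from find import *
s=st()
im=snap("scene"); print(bars("scene",im)[-6:], boards("scene",im)); print([ (np.round(px2w("scene",d["xy"],0)[:2],1),d["score"]) for d in cams.spot_point("scene","bar")])
t=snap("top"); print(bars("top",t), boards("top",t))
a=cv2.resize(im[190:320,260:440],(560,404),interpolation=cv2.INTER_CUBIC);b=cv2.resize(t[160:260,200:260],(240,400),interpolation=cv2.INTER_CUBIC)
cv2.imwrite("pics/p3.png",np.hstack([a[:400],b])[:,:,::-1])
```

```text
t 31.75 tcp [ 528.3 -111.9  173.2] rot [-180.     0.     5.7] F [ 0.  -0.1 -0.4] w 85.5 ff 0.0
[(900.5, 323.3, 106, 38, -0.3), (900.4, 238.2, 106, 38, 0.2), (194.7, -314.6, 309, 68, 49.2), (527.9, -113.4, 221, 47, 6.3), (1023.2, -123.3, 80, 39, -73.7), (414.2, -567.1, 161, 84, 29.6)] [(544.0, 226.8, 43, 35, -6.4), (497.8, 127.0, 73, 19, 84.2), (540.0, 121.6, 74, 31, 82.6)]
[(array([ 195.6, -313.3]), 0.85), (array([ 526.4, -116.4]), 0.73)]
[(1045.8, -723.9, 210, 113, 85.7), (558.1, 16.8, 517, 37, -17.6), (553.1, -15.6, 517, 17, -17.6), (706.8, -184.5, 186, 113, 73.2), (482.8, -237.3, 519, 18, -16.9), (381.9, -271.9, 658, 248, 10.7), (487.0, -115.5, 137, 41, 5.5), (510.8, 231.3, 164, 41, 83.5), (325.8, -110.6, 134, 48, -82.6)] [(571.4, 174.6, 65, 35, -7.4), (561.3, 70.3, 72, 65, 84.2)]
```

View pics/p3.png

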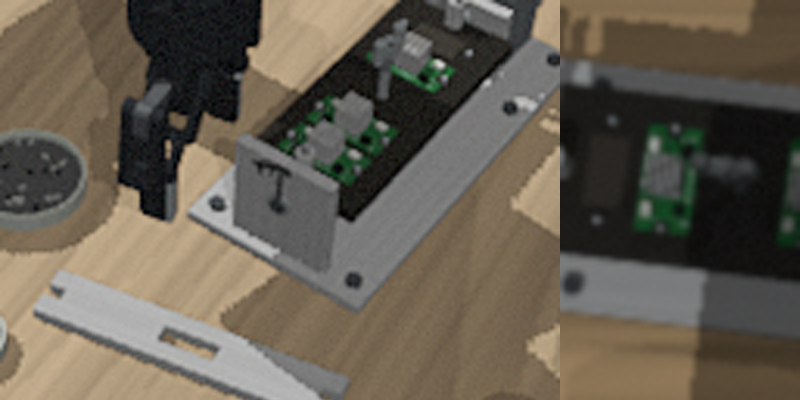

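Scene crop: all three boards look seated in nests 0, 1 and 2. The bar is where expected, below the gripper.

Emit:
servo_tool(steps=[0, 0, 0, 0, 0, 0.05, 0.2, 0, 0, 0, 0, 0, 0.05, 0.3, 0, 0, 0, 0, 0, 0.04, 0.3, 0, 0, 0, 0, 0, 0, 0.3, 0, 0, 0, 0, 0, 0, 0.3, 0, 0, 0, 0, 0, 0, 0.3])

```text
time: 32.5
tcp_pos: [530.6, -112.7, 36.5]
tool_rot: [179.9, -0.2, 5.5]
force: [0.6, -1.1, 0.9]
width: 60.0
finger_force: 0.0
```

Emit:
servo_tool(steps=[0, 0, 0, -0.001, -0.001, 0.02, 0.3, 0, 0, 0, 0, 0, 0.015, 0.3, 0, 0, 0, 0, 0, 0, 0.3, 0, 0, 0, 0, 0, 0, 1, 0, 0, 0, 0, 0, 0, 1, 0, 0, 0, 0, 0, 0, 1, 0, 0, 0, 0, 0, 0, 1, 0, 0, 0, 0, 0, 0, 1])

```text
time: 33.3
tcp_pos: [528.4, -111.4, -0.2]
tool_rot: [180.0, -0.1, 5.5]
force: [-1.4, 1.1, 6.8]
width: 38.3
finger_force: 61.2
```

Emit:
servo_tool(steps=[0, 0, 0, 0, 0, -0.02, 1, 0, 0, 0, 0, 0, -0.04, 1, 0, 0, 0, 0, 0, -0.05, 1, 0, 0, 0, 0, 0, -0.05, 1, 0, 0, 0, 0, 0, -0.02, 1, 0, 0, 0, 0, 0, 0, 1, 0, 0, 0, 0, 0, 0, 1])

```text
time: 34.0
tcp_pos: [527.0, -111.0, 177.8]
tool_rot: [-180.0, 0.0, 5.5]
force: [0.1, -0.1, -2.9]
width: 37.9
finger_force: 61.1
```

Emit:
servo_tool(steps=[0, 0, -7.84, 0, 0, 0, 1, 0, 0, -7.84, 0, 0, 0, 1, 0, 0, -7.84, 0, 0, 0, 1, 0, 0, -7.84, 0, 0, 0, 1, 0, 0, -7.84, 0, 0, 0, 1, 0, 0, -7.84, 0, 0, 0, 1, 0, 0, -7.84, 0, 0, 0, 1, 0, 0, -7.84, 0, 0, 0, 1, 0, 0, -7.84, 0, 0, 0, 1, 0, 0, -7.84, 0, 0, 0, 1, 0, 0, 0, 0.04676, 0.00056, 0, 1, 0, 0, 0, 0.04676, 0.00056, 0, 1, 0, 0, 0, 0.04676, 0.00056, 0, 1, 0, 0, 0, 0.04676, 0.00056, 0, 1, 0, 0, 0, 0.04676, 0.00056, 0, 1, 0, 0, 0, 0, 0, 0, 1, 0, 0, 0, 0, 0, 0, 1, 0, 0, 0, 0, 0, 0, 1])

```text
time: 35.8
tcp_pos: [553.8, 120.3, 176.2]
tool_rot: [-179.8, 0.1, 83.9]
force: [-0.3, -0.4, -2.2]
width: 38.0
finger_force: 61.0
```

Run:
```python
from tilt import *
import find
s=st()
im=snap("scene"); print(find.bars("scene",im,z=s["tcp_pos"][2]+10))
cv2.imwrite("pics/b1.png",cv2.resize(im[130:280,320:470],(600,600),interpolation=cv2.INTER_CUBIC)[:,:,::-1])
d=dict(np.load("lvl.npz")); v=measure(d,0); print(v[:4])
q=w2px("top",world(v,"pl",(0,0,60))); print("stud px",q)
t=d["top"]; x,y=np.round(q).astype(int); sub=t[y-8:y+9,x-12:x+13]; m=np.clip(sub-np.percentile(sub,75),0,None)
yy,xx=np.mgrid[y-8:y+9,x-12:x+13]; c=np.array([(m*xx).sum(),(m*yy).sum()])/m.sum(); dx=xx-c[0];dy=yy-c[1]
a=.5*np.arctan2(2*(m*dx*dy).sum(),(m*(dx**2-dy**2)).sum()); w1=px2w("top",c-10*np.array([np.cos(a),np.sin(a)]),120);w2=px2w("top",c+10*np.array([np.cos(a),np.sin(a)]),120)
print("nut c",c,px2w("top",c,120),"axis deg",np.degrees(np.arctan2(*(w1-w2)[:2][::-1])))
```

```text
t 35.8 tcp [553.8 120.3 176.2] rot [-1.798e+02  1.000e-01  8.390e+01] F [-0.3 -0.4 -2.2] w 38.0 ff 61.04044318199158
[(-596.9, 249.8, 537, 338, -37.1), (-241.4, 49.4, 765, 341, -84.6), (207.1, -95.8, 96, 89, -2.3), (550.3, 87.2, 164, 42, 83.9), (167.7, -186.8, 175, 83, -0.0), (996.0, 285.6, 191, 67, -81.2), (619.0, -23.6, 262, 122, 83.4), (896.4, 121.6, 85, 30, -0.3), (896.3, 52.7, 85, 30, 0.5), (326.9, -393.6, 249, 55, 49.2), (784.9, -198.9, 66, 46, 87.6), (504.2, -598.1, 129, 68, 29.0)]
[ 5.53584696e+02  1.20483629e+02 -1.06056474e-01  1.98127104e-03]
stud px [240.84937336 201.70120668]
nut c [238.82071656 200.56753828] [555.87327456 124.89267787 120.        ] axis deg 82.76161442406368
```

View pics/b1.png

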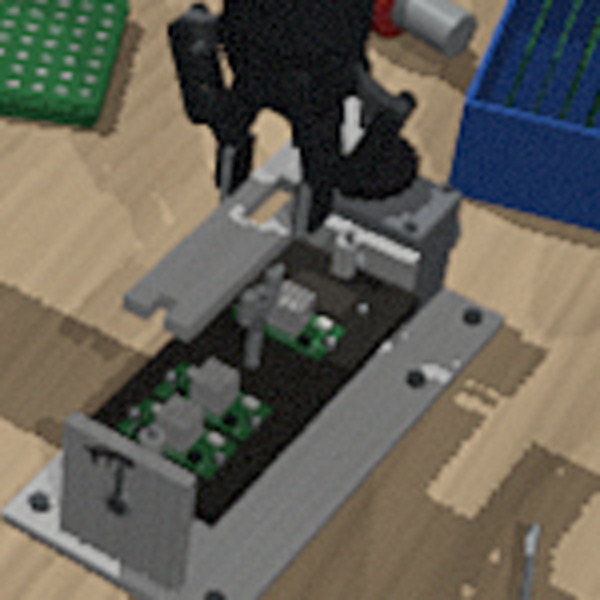

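Crop: bar is level, hanging above the plate along y. The boards stay seated. I'll fit the bar's outline numerically relative to the jig in the same camera.

```bash
cat > barfit.py <<'E'
from tilt import *
from scipy.ndimage import map_coordinates
def edges(z):
    s=[]
    def seg(a,b,n=25): s.append(np.linspace(a,b,n))
    for e in(-1,):
        seg((-20,e*110,z),(-5,e*110,z)); seg((5,e*110,z),(20,e*110,z)); seg((-5,e*97,z),(5,e*97,z)); seg((-5,e*97,z),(-5,e*110,z)); seg((5,e*97,z),(5,e*110,z))
    seg((-20,-108,z),(-20,-30,z),60); seg((20,-108,z),(20,-30,z),60)
    return s
def score(g,c,x,y,yaw,z):
    gx,gy=g; tot=0;n=0
    for e in edges(0.):
        w=R.from_euler("z",yaw).apply(e)+[x,y,z]
        q=np.array([w2px(c,p) for p in w]); t=q[-1]-q[0]; t/=np.linalg.norm(t); nrm=np.array([-t[1],t[0]])
        v=map_coordinates(gx,[q[:,1],q[:,0]],order=1)*nrm[0]+map_coordinates(gy,[q[:,1],q[:,0]],order=1)*nrm[1]
        tot+=abs(v.mean())*len(e); n+=len(e)
    return tot/n
def fitbar(im,c,x0,y0,yaw0,z):
    im=gaussian_filter(im,.5); g=(cv2.Sobel(im,cv2.CV_64F,1,0),cv2.Sobel(im,cv2.CV_64F,0,1))
    b=max((score(g,c,x0+dx,y0+dy,yaw0,z),dx,dy) for dx in np.arange(-6,6.1,1) for dy in np.arange(-8,8.1,1))
    from scipy.optimize import minimize
    r=minimize(lambda u:-score(g,c,u[0],u[1],u[2],z),[x0+b[1],y0+b[2],yaw0],method="Nelder-Mead",options=dict(initial_simplex=np.array([x0+b[1],y0+b[2],yaw0])+np.array([[0,0,0],[1,0,0],[0,1,0],[0,0,.02]])))
    return r.x,-r.fun
E
python3 - <<'E'
from barfit import *
s=st(); ims=[cams.capture("scene").astype(float).mean(2) for _ in range(6)]
im=np.mean(ims,0); np.save("bar.npy",im)
z=s["tcp_pos"][2]+10
for zz in (z-1,z,z+1): r,f=fitbar(im,"scene",553,118,np.radians(-6.1),zz); print(zz,np.round(r,2),np.degrees(r[2]),f)
i0=cv2.imread("pics/scene0.png").astype(float).mean(2)
r,f=fitbar(i0,"scene",528,-112,np.radians(5.5+90),10);print("check bench",np.round(r,2),np.degrees(r[2]),f)
r,f=fitbar(i0,"scene",528,-112,np.radians(5.5-90),10);print("check bench other end",np.round(r,2),np.degrees(r[2]),f)
v=measure(dict(np.load("lvl.npz")),0,("scene",)); print(v[:4])
E
```

```text
t 35.85 tcp [554.1 119.9 176.7] rot [-1.799e+02  1.000e-01  8.380e+01] F [-0.9  0.1 -2.3] w 37.6 ff 61.04064345359802
185.73321022786405 [ 5.5307e+02  1.1310e+02 -7.0000e-02] -3.981500293807963 101.53315734311943
186.73321022786405 [ 5.5331e+02  1.1219e+02 -7.0000e-02] -3.870467861875037 101.789922166345
187.73321022786405 [ 5.5368e+02  1.1112e+02 -7.0000e-02] -3.816956247379597 102.03744930921354
check bench [ 527.37 -111.65    1.67] 95.69535635354565 204.22866405138973
check bench other end [ 527.51 -112.64   -1.49] -85.37866197182656 159.0116977578189
[ 5.53046304e+02  1.19382326e+02 -9.69746815e-02  2.25948263e-03]
```

Run:
```python
from barfit import *
import barfit
im=gaussian_filter(np.load("bar.npy"),.4); g=(cv2.Sobel(im,cv2.CV_64F,1,0),cv2.Sobel(im,cv2.CV_64F,0,1))
z=186.6; full=edges(0.)
for name,idx in (("end",[0,1]),("forkbottom",[2]),("forksides",[3,4]),("left",[5]),("right",[6])):
    barfit.edges=lambda _:[full[i] for i in idx]
    if name in("left","right","forksides"):
        for yaw in(-5.5,-6.1,-6.7): print(name,yaw,[(dx,round(score(g,"scene",553+dx,117,np.radians(yaw),z))) for dx in range(-5,6)])
    else: print(name,[(y,round(score(g,"scene",553-(117-y)*.1,y,np.radians(-6.1),z))) for y in range(104,128)])
K=im[190:222,348:372]; print(np.round(K[::1,::1]).astype(int).tolist() if 0 else "")
cv2.imwrite("pics/b2.png",cv2.resize(np.clip(im[185:225,340:400]*1.6,0,255).astype(np.uint8),(780,520),interpolation=cv2.INTER_CUBIC))
for e in (full[0][0],full[1][-1],full[2][0],full[2][-1]):
    for y in(117,121): 
        q=w2px("scene",R.from_euler("z",np.radians(-6.1)).apply(e)+[553,y,z]); print(np.round(e),y,np.round(q,1),np.round((q-[340,185])*13))
```

```text
end [(104, 23), (105, 25), (106, 27), (107, 31), (108, 37), (109, 44), (110, 51), (111, 56), (112, 59), (113, 69), (114, 68), (115, 55), (116, 35), (117, 11), (118, 15), (119, 40), (120, 60), (121, 72), (122, 72), (123, 62), (124, 46), (125, 28), (126, 14), (127, 8)]
forkbottom [(104, 49), (105, 41), (106, 37), (107, 38), (108, 43), (109, 54), (110, 71), (111, 86), (112, 93), (113, 88), (114, 71), (115, 47), (116, 19), (117, 10), (118, 37), (119, 58), (120, 74), (121, 82), (122, 79), (123, 66), (124, 46), (125, 27), (126, 11), (127, 1)]
forksides -5.5 [(-5, 82), (-4, 70), (-3, 55), (-2, 38), (-1, 50), (0, 42), (1, 32), (2, 58), (3, 75), (4, 79), (5, 70)]
forksides -6.1 [(-5, 85), (-4, 83), (-3, 73), (-2, 58), (-1, 42), (0, 49), (1, 43), (2, 28), (3, 55), (4, 73), (5, 79)]
forksides -6.7 [(-5, 71), (-4, 84), (-3, 85), (-2, 75), (-1, 62), (0, 46), (1, 48), (2, 45), (3, 24), (4, 52), (5, 71)]
left -5.5 [(-5, 16), (-4, 36), (-3, 61), (-2, 83), (-1, 94), (0, 88), (1, 69), (2, 45), (3, 23), (4, 8), (5, 1)]
left -6.1 [(-5, 6), (-4, 22), (-3, 43), (-2, 68), (-1, 87), (0, 93), (1, 84), (2, 62
[... 194 characters left out ...]
 (-1, 98), (0, 104), (1, 113), (2, 137), (3, 169), (4, 186), (5, 166)]
right -6.1 [(-5, 9), (-4, 21), (-3, 43), (-2, 70), (-1, 91), (0, 101), (1, 105), (2, 116), (3, 143), (4, 172), (5, 182)]
right -6.7 [(-5, 5), (-4, 11), (-3, 27), (-2, 51), (-1, 77), (0, 96), (1, 103), (2, 107), (3, 121), (4, 148), (5, 172)]

[ -20. -110.    0.] 117 [349.4 204.3] [122. 250.]
[ -20. -110.    0.] 121 [350.4 203.1] [135. 236.]
[  20. -110.    0.] 117 [365.9 212.5] [337. 358.]
[  20. -110.    0.] 121 [366.8 211.4] [349. 343.]
[ -5. -97.   0.] 117 [359.2 203.9] [249. 246.]
[ -5. -97.   0.] 121 [360.1 202.8] [261. 231.]
[  5. -97.   0.] 117 [363.3 205.9] [303. 272.]
[  5. -97.   0.] 121 [364.2 204.8] [315. 257.]
```

View pics/b2.png

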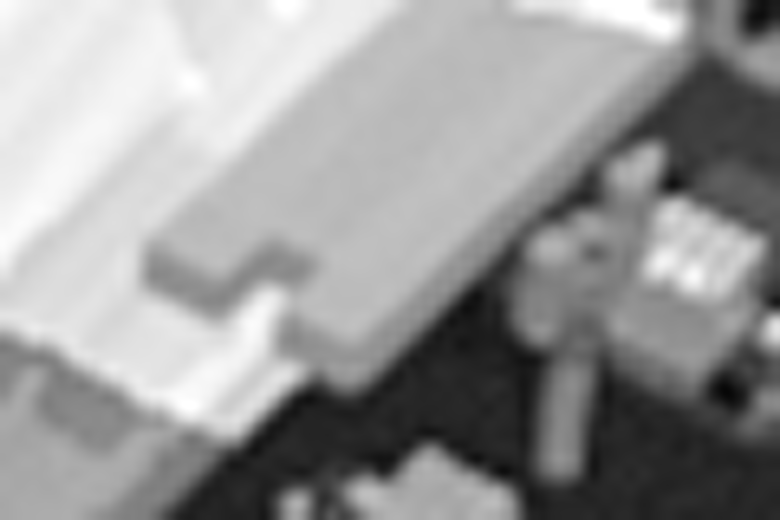

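Averaged crop: the top edge of the bar's near end runs from (145,242) to (350,345). That puts the bar centre near y 121.4 in this camera, against 119.4 for the jig, so I'll shift about 1.3 mm in -y and lower it.

Emit:
servo_tool(steps=[0, 0, 0, -0.0013, 0, 0.02, 1, 0, 0, 0, 0, 0, 0.016, 1, 0, 0, 0, 0, 0, 0, 1, 0, 0, 0, 0, 0, 0, 1, 0, 0, 0, 0, 0, 0, 1])

```text
time: 36.65
tcp_pos: [555.2, 119.9, 143.2]
tool_rot: [179.9, -0.0, 83.9]
force: [0.0, 0.4, -0.9]
width: 37.8
finger_force: 61.0
```

Emit:
servo_tool(steps=[0, 0, 0, 0, 0, 0.01, 1, 0, 0, 0, 0, 0, 0.01, 1, 0, 0, 0, 0, 0, 0.01, 1, 0, 0, 0, 0, 0, 0, 1, 0, 0, 0, 0, 0, 0, 1])

```text
time: 37.15
tcp_pos: [554.3, 119.8, 111.6]
tool_rot: [-179.9, 0.0, 83.9]
force: [-0.3, -0.1, -1.8]
width: 38.1
finger_force: 61.0
```

Run:
```python
from barfit import *
import barfit
s=st(); raw=np.mean([cams.capture("scene").astype(float).mean(2) for _ in range(6)],0)
im=gaussian_filter(raw,.4); g=(cv2.Sobel(im,cv2.CV_64F,1,0),cv2.Sobel(im,cv2.CV_64F,0,1))
z=122.; full=edges(0.)
for name,idx in (("end",[0,1]),("forkbottom",[2]),("left",[5]),("right",[6])):
    barfit.edges=lambda _:[full[i] for i in idx]
    if name in("left","right"):
        print(name,[(dx,round(score(g,"scene",553+dx,120,np.radians(-6.1),z))) for dx in range(-5,6)])
    else: print(name,[(y,round(score(g,"scene",553-(120-y)*.1,y,np.radians(-6.1),z))) for y in range(108,128)])
```

```text
t 37.15 tcp [554.3 119.8 111.6] rot [-179.9    0.    83.9] F [-0.3 -0.1 -1.8] w 38.1 ff 60.989781618118286
end [(108, 52), (109, 70), (110, 83), (111, 86), (112, 97), (113, 107), (114, 105), (115, 97), (116, 87), (117, 80), (118, 78), (119, 78), (120, 76), (121, 68), (122, 55), (123, 40), (124, 24), (125, 10), (126, 2), (127, 2)]
forkbottom [(108, 25), (109, 22), (110, 24), (111, 34), (112, 49), (113, 62), (114, 65), (115, 61), (116, 56), (117, 54), (118, 58), (119, 67), (120, 76), (121, 79), (122, 73), (123, 59), (124, 40), (125, 23), (126, 10), (127, 1)]
left [(-5, 1), (-4, 9), (-3, 19), (-2, 25), (-1, 24), (0, 16), (1, 4), (2, 6), (3, 12), (4, 12), (5, 9)]
right [(-5, 5), (-4, 9), (-3, 21), (-2, 44), (-1, 71), (0, 94), (1, 104), (2, 99), (3, 89), (4, 81), (5, 82)]
```

Emit:
servo_tool(steps=[0, 0, 0, -0.0004, 0, 0.008, 1, 0, 0, 0, 0, 0, 0.006, 1, 0, 0, 0, 0, 0, 0.003, 1, 0, 0, 0, 0, 0, 0, 1, 0, 0, 0, 0, 0, 0, 1])

```text
time: 37.95
tcp_pos: [554.6, 119.4, 95.2]
tool_rot: [-180.0, 0.0, 83.9]
force: [0.5, -0.6, -2.7]
width: 38.3
finger_force: 61.0
```

Emit:
servo_tool(steps=[0, 0, 0, 0, 0, 0.003, 1, 0, 0, 0, 0, 0, 0.002, 1, 0, 0, 0, 0, 0, 0.0015, 1, 0, 0, 0, 0, 0, 0, 1, 0, 0, 0, 0, 0, 0, 1])

```text
time: 38.45
tcp_pos: [554.8, 119.5, 88.9]
tool_rot: [180.0, -0.0, 83.9]
force: [-0.1, 1.2, -1.6]
width: 38.1
finger_force: 61.0
```

Emit:
servo_tool(steps=[0, 0, 0, 0, 0, 0.001, 1, 0, 0, 0, 0, 0, 0.0005, 1, 0, 0, 0, 0, 0, 0, 1, 0, 0, 0, 0, 0, 0, 1])

```text
time: 38.85
tcp_pos: [554.9, 119.5, 88.7]
tool_rot: [180.0, -0.0, 83.9]
force: [-5.8, -1.4, 8.7]
width: 38.4
finger_force: 62.3
```

Emit:
servo_tool(steps=[0, 0, 0, 0, 0, -0.001, 1, 0, 0, 0, 0, 0, 0, 0.35, 0, 0, 0, 0, 0, 0, 0.35, 0, 0, 0, 0, 0, 0, 0.35, 0, 0, 0, 0, 0, -0.03, 0.35, 0, 0, 0, 0, 0, -0.03, 0.6, 0, 0, 0, 0, 0, 0, 0.6, 0, 0, 0, 0, 0, 0, 0.6, 0, 0, 0, 0, 0, 0, 0.6])

```text
time: 39.75
tcp_pos: [554.0, 119.4, 147.2]
tool_rot: [-179.9, 0.0, 83.9]
force: [0.4, 0.2, -0.5]
width: 34.2
finger_force: 0.0
```

Run:
```python
from h import *
s=st(); print(s["joints"],s["moment"])
im=snap("scene")
cv2.imwrite("pics/n1.png",cv2.resize(im[150:270,340:460],(600,600),interpolation=cv2.INTER_CUBIC)[:,:,::-1])
```

```text
t 39.75 tcp [554.  119.4 147.2] rot [-179.9    0.    83.9] F [ 0.4  0.2 -0.5] w 34.2 ff 0.0
[ 6.97607199e+00  5.58697067e+00  9.62097030e+01 -1.71824335e-03
  7.82995027e+01  1.30756961e+01] [-0.0171242   0.02488401 -0.0472223 ]
```

View pics/n1.png

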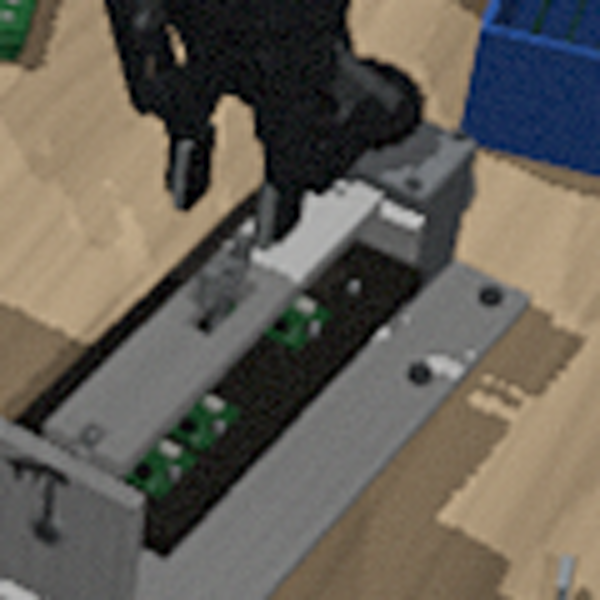

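The bar is on both pillars with the near pin showing through its fork (90,435). The nut stands in the slot with its wings along the bar. Next I grip the nut.

Emit:
servo_tool(steps=[0, 0, 0, 0.001, 0, 0.02, 0.6, 0, 0, 0, 0, 0, 0.016, 0.6, 0, 0, 0, 0, 0, 0, 0.6, 0, 0, 0, 0, 0, 0, 1, 0, 0, 0, 0, 0, 0, 1, 0, 0, 0, 0, 0, 0, 1, 0, 0, 0, 0, 0, 0, 1])

```text
time: 40.5
tcp_pos: [554.3, 120.4, 112.7]
tool_rot: [-179.9, 0.0, 83.9]
force: [-5.0, -0.7, 1.4]
width: 7.6
finger_force: 60.3
```

Emit:
servo_tool(steps=[0, 0, 7.5, 0, -0.0007, 0.00013, 1, 0, 0, 7.5, 0, 0, 0.00013, 1, 0, 0, 7.5, 0, 0, 0.00013, 1, 0, 0, 7.5, 0, 0, 0.00013, 1, 0, 0, 7.5, 0, 0, 0.00013, 1, 0, 0, 7.5, 0, 0, 0.00013, 1, 0, 0, 7.5, 0, 0, 0.00013, 1, 0, 0, 7.5, 0, 0, 0.00013, 1])

```text
time: 41.3
tcp_pos: [553.2, 120.9, 111.7]
tool_rot: [-179.9, 0.1, 23.6]
force: [-7.7, 2.4, 3.2]
width: 7.2
finger_force: 60.6
```

Emit:
servo_tool(steps=[0, 0, 7.5, 0, 0, 0.00013, 1, 0, 0, 7.5, 0, 0, 0.00013, 1, 0, 0, 7.5, 0, 0, 0.00013, 1, 0, 0, 7.5, 0, 0, 0.00013, 1, 0, 0, 7.5, 0, 0, 0.00013, 1, 0, 0, 7.5, 0, 0, 0.00013, 1, 0, 0, 7.5, 0, 0, 0.00013, 1, 0, 0, 7.5, 0, 0, 0.00013, 1, 0, 0, 0, 0, 0, 0, 1, 0, 0, 0, 0, 0, 0, 1])

```text
time: 42.3
tcp_pos: [553.2, 122.1, 110.7]
tool_rot: [-180.0, 0.2, -36.1]
force: [-6.1, 6.7, 2.0]
width: 7.2
finger_force: 60.5
```

Run:
```python
from h import *
s=st(); print(np.round(s["joints"],1),np.round(s["moment"],2))
```

```text
t 42.3 tcp [553.2 122.1 110.7] rot [-180.     0.2  -36.1] F [-6.1  6.7  2. ] w 7.2 ff 60.48445701599121
[7.200e+00 7.500e+00 9.810e+01 1.000e-01 7.440e+01 1.332e+02] [ 1.03  1.24 -0.08]
```

Emit:
servo_tool(steps=[0, 0, 0, 0, 0, 0, 0.25, 0, 0, 0, 0, 0, 0, 0.25, 0, 0, 0, 0, 0, 0, 0.25, 0, 0, 0, -0.001, 0, 0, 0.25, 0, 0, -8.5, 0, 0, 0, 0.25, 0, 0, -8.5, 0, 0, 0, 0.25, 0, 0, -8.5, 0, 0, 0, 0.25, 0, 0, -8.5, 0, 0, 0, 0.25, 0, 0, -8.5, 0, 0, 0, 0.25, 0, 0, -8.5, 0, 0, 0, 0.25, 0, 0, -8.5, 0, 0, 0, 0.25, 0, 0, -8.5, 0, 0, 0, 0.25, 0, 0, -8.5, 0, 0, 0, 0.25, 0, 0, -8.5, 0, 0, 0, 0.25])

```text
time: 43.7
tcp_pos: [553.5, 121.0, 110.4]
tool_rot: [180.0, -0.0, 49.2]
force: [-0.1, -0.1, -0.7]
width: 64.2
finger_force: 0.0
```

Emit:
servo_tool(steps=[0, 0, -8.5, 0, 0, 0, 0.25, 0, 0, -8.5, 0, 0, 0, 0.25, 0, 0, -8.5, 0, 0, 0, 0.25, 0, 0, -8.5, 0, 0, 0, 0.25, 0, 0, -8.5, 0, 0, 0, 0.25, 0, 0, -8.5, 0, 0, 0, 0.25, 0, 0, -8.5, 0, 0, 0, 0.25, 0, 0, -8.5, 0, 0, 0, 0.25, 0, 0, -8.5, 0, 0, 0, 0.25, 0, 0, -8.5, 0, 0, 0, 0.25, 0, 0, -8.5, 0, 0, 0, 0.25, 0, 0, -1.5, 0, 0, 0, 0.25, 0, 0, 0, 0, 0, 0, 0.25, 0, 0, 0, 0, 0, 0, 0.25])

```text
time: 45.1
tcp_pos: [553.4, 121.0, 110.4]
tool_rot: [180.0, 0.0, 143.7]
force: [-0.2, -0.2, 0.5]
width: 64.2
finger_force: 0.0
```

Close, check, then turn 180°.

Emit:
servo_tool(steps=[0, 0, 0, 0, 0, 0, 1, 0, 0, 0, 0, 0, 0, 1, 0, 0, 0, 0, 0, 0, 1, 0, 0, 0, 0, 0, 0, 1, 0, 0, 0, 0, 0, 0, 1, 0, 0, 0, 0, 0, 0, 1])

```text
time: 45.7
tcp_pos: [553.8, 121.7, 110.6]
tool_rot: [179.9, 0.0, 143.9]
force: [2.5, 4.0, 0.2]
width: 7.5
finger_force: 60.4
```

Emit:
servo_tool(steps=[0, 0, 8.5, 0, 0, 0.00014, 1, 0, 0, 8.5, 0, 0, 0.00014, 1, 0, 0, 8.5, 0, 0, 0.00014, 1, 0, 0, 8.5, 0, 0, 0.00014, 1, 0, 0, 8.5, 0, 0, 0.00014, 1, 0, 0, 8.5, 0, 0, 0.00014, 1, 0, 0, 8.5, 0, 0, 0.00014, 1, 0, 0, 8.5, 0, 0, 0.00014, 1, 0, 0, 8.5, 0, 0, 0.00014, 1, 0, 0, 8.5, 0, 0, 0.00014, 1])

```text
time: 46.7
tcp_pos: [554.1, 121.9, 109.2]
tool_rot: [179.9, -0.1, 58.6]
force: [5.2, 4.1, -2.0]
width: 7.4
finger_force: 60.2
```

Emit:
servo_tool(steps=[0, 0, 8.5, 0, 0, 0.00014, 1, 0, 0, 8.5, 0, 0, 0.00014, 1, 0, 0, 8.5, 0, 0, 0.00014, 1, 0, 0, 8.5, 0, 0, 0.00014, 1, 0, 0, 8.5, 0, 0, 0.00014, 1, 0, 0, 8.5, 0, 0, 0.00014, 1, 0, 0, 8.5, 0, 0, 0.00014, 1, 0, 0, 8.5, 0, 0, 0.00014, 1, 0, 0, 8.5, 0, 0, 0.00014, 1, 0, 0, 8.5, 0, 0, 0.00014, 1, 0, 0, 8.5, 0, 0, 0.00014, 1, 0, 0, 1.5, 0, 0, 0, 1, 0, 0, 0, 0, 0, 0, 1, 0, 0, 0, 0, 0, 0, 1])

```text
time: 48.1
tcp_pos: [554.3, 121.4, 107.7]
tool_rot: [-179.9, -0.1, -36.1]
force: [6.5, 4.0, -3.2]
width: 7.5
finger_force: 60.1
```

Emit:
servo_tool(steps=[0, 0, 0, 0, 0, 0, 0.25, 0, 0, 0, 0, 0, 0, 0.25, 0, 0, 0, 0, 0, 0, 0.25, 0, 0, 0, 0, -0.0006, 0, 0.25, 0, 0, -8.5, 0, 0, 0, 0.25, 0, 0, -8.5, 0, 0, 0, 0.25, 0, 0, -8.5, 0, 0, 0, 0.25, 0, 0, -8.5, 0, 0, 0, 0.25, 0, 0, -8.5, 0, 0, 0, 0.25, 0, 0, -8.5, 0, 0, 0, 0.25, 0, 0, -8.5, 0, 0, 0, 0.25, 0, 0, -8.5, 0, 0, 0, 0.25, 0, 0, -8.5, 0, 0, 0, 0.25, 0, 0, -8.5, 0, 0, 0, 0.25])

```text
time: 49.5
tcp_pos: [553.6, 121.5, 107.4]
tool_rot: [-180.0, 0.0, 49.2]
force: [0.4, -0.8, -0.5]
width: 64.1
finger_force: 0.0
```

Emit:
servo_tool(steps=[0, 0, -8.5, 0, 0, 0, 0.25, 0, 0, -8.5, 0, 0, 0, 0.25, 0, 0, -8.5, 0, 0, 0, 0.25, 0, 0, -8.5, 0, 0, 0, 0.25, 0, 0, -8.5, 0, 0, 0, 0.25, 0, 0, -8.5, 0, 0, 0, 0.25, 0, 0, -8.5, 0, 0, 0, 0.25, 0, 0, -8.5, 0, 0, 0, 0.25, 0, 0, -8.5, 0, 0, 0, 0.25, 0, 0, -8.5, 0, 0, 0, 0.25, 0, 0, -8.5, 0, 0, 0, 0.25, 0, 0, -1.5, 0, 0, 0, 0.25, 0, 0, 0, 0, 0, 0, 0.25, 0, 0, 0, 0, 0, 0, 1, 0, 0, 0, 0, 0, 0, 1, 0, 0, 0, 0, 0, 0, 1, 0, 0, 0, 0, 0, 0, 1, 0, 0, 0, 0, 0, 0, 1, 0, 0, 0, 0, 0, 0, 1])

```text
time: 51.4
tcp_pos: [553.8, 121.8, 107.6]
tool_rot: [180.0, 0.0, 143.9]
force: [0.5, 1.3, 1.2]
width: 7.7
finger_force: 60.0
```

Emit:
servo_tool(steps=[0, 0, 8.5, 0, 0, 0.00014, 1, 0, 0, 8.5, 0, 0, 0.00014, 1, 0, 0, 8.5, 0, 0, 0.00014, 1, 0, 0, 8.5, 0, 0, 0.00014, 1, 0, 0, 8.5, 0, 0, 0.00014, 1, 0, 0, 8.5, 0, 0, 0.00014, 1, 0, 0, 8.5, 0, 0, 0.00014, 1, 0, 0, 8.5, 0, 0, 0.00014, 1, 0, 0, 8.5, 0, 0, 0.00014, 1, 0, 0, 8.5, 0, 0, 0.00014, 1, 0, 0, 8.5, 0, 0, 0.00014, 1, 0, 0, 8.5, 0, 0, 0.00014, 1, 0, 0, 8.5, 0, 0, 0.00014, 1, 0, 0, 8.5, 0, 0, 0.00014, 1, 0, 0, 0, 0, 0, 0, 1])

```text
time: 52.9
tcp_pos: [554.3, 121.8, 105.6]
tool_rot: [180.0, -0.1, 24.7]
force: [4.4, 2.3, -1.2]
width: 7.4
finger_force: 59.8
```

Run:
```python
from h import *
s=st(); print(np.round(s["joints"],1),np.round(s["moment"],2))
```

```text
t 52.9 tcp [554.3 121.8 105.6] rot [ 1.80e+02 -1.00e-01  2.47e+01] F [ 4.4  2.3 -1.2] w 7.4 ff 59.799989461898804
[ 7.2  7.8 98.3  0.  73.7 72.5] [ 0.29 -0.56 -0.04]
```

Emit:
servo_tool(steps=[0, 0, 8.5, 0, 0, 0.00014, 1, 0, 0, 8.5, 0, 0, 0.00014, 1, 0, 0, 8.5, 0, 0, 0.00014, 1, 0, 0, 8.5, 0, 0, 0.00014, 1, 0, 0, 0, 0, 0, 0, 1, 0, 0, 0, 0, 0, 0, 1])

```text
time: 53.5
tcp_pos: [554.4, 121.6, 105.1]
tool_rot: [-180.0, -0.1, -8.6]
force: [5.2, 0.9, -0.7]
width: 7.1
finger_force: 59.8
```

Run:
```python
from h import *
s=st(); print(np.round(s["joints"],1),np.round(s["moment"],2))
```

```text
t 53.5 tcp [554.4 121.6 105.1] rot [-1.8e+02 -1.0e-01 -8.6e+00] F [ 5.2  0.9 -0.7] w 7.1 ff 59.75095510482788
[  7.2   7.9  98.4  -0.   73.7 105.8] [ 0.26 -0.71 -0.12]
```

Emit:
servo_tool(steps=[0, 0, 8.5, 0, 0, 0.00014, 1, 0, 0, 8.5, 0, 0, 0.00014, 1, 0, 0, 8.5, 0, 0, 0, 1, 0, 0, 0, 0, 0, 0, 1, 0, 0, 0, 0, 0, 0, 1])

```text
time: 54.0
tcp_pos: [554.3, 121.4, 104.9]
tool_rot: [-180.0, -0.1, -34.0]
force: [4.5, -0.5, -0.4]
width: 7.6
finger_force: 59.9
```

Run:
```python
from h import *
s=st(); print(np.round(s["joints"],1),np.round(s["moment"],2))
```

```text
t 54.0 tcp [554.3 121.4 104.9] rot [-1.8e+02 -1.0e-01 -3.4e+01] F [ 4.5 -0.5 -0.4] w 7.6 ff 59.886285066604614
[  7.2   7.9  98.4  -0.   73.7 131.2] [ 0.12 -0.74 -0.15]
```

Emit:
servo_tool(steps=[0, 0, 4, 0, 0, 0, 1, 0, 0, 0, 0, 0, 0, 1, 0, 0, 0, 0, 0, 0, 1])

```text
time: 54.3
tcp_pos: [554.3, 121.4, 104.9]
tool_rot: [-180.0, -0.1, -38.0]
force: [4.8, -0.5, -1.3]
width: 7.6
finger_force: 59.9
```

Run:
```python
from h import *
s=st(); print(np.round(s["joints"],1),np.round(s["moment"],2),np.round(s["joint_torque"],2))
```

```text
t 54.3 tcp [554.3 121.4 104.9] rot [-1.8e+02 -1.0e-01 -3.8e+01] F [ 4.8 -0.5 -1.3] w 7.6 ff 59.86733078956604
[  7.2   7.9  98.4  -0.   73.7 135.2] [ 0.12 -0.66 -0.04] [  0.68 -53.42 -44.26   0.09   1.72   0.06]
```

Emit:
servo_tool(steps=[0, 0, 3, 0, 0, 0, 1, 0, 0, 0, 0, 0, 0, 1, 0, 0, 0, 0, 0, 0, 1])

```text
time: 54.6
tcp_pos: [554.3, 121.4, 104.9]
tool_rot: [-180.0, -0.1, -41.0]
force: [5.1, -0.0, -0.7]
width: 7.4
finger_force: 59.9
```

Run:
```python
from h import *
s=st(); print(np.round(s["joints"],1),np.round(s["moment"],2),np.round(s["joint_torque"],2))
```

```text
t 54.6 tcp [554.3 121.4 104.9] rot [-1.8e+02 -1.0e-01 -4.1e+01] F [ 5.1 -0.  -0.7] w 7.4 ff 59.85420048236847
[  7.2   7.9  98.4  -0.   73.7 138.2] [ 0.05 -0.68 -0.04] [  0.7  -53.47 -44.3    0.11   1.73   0.06]
```

Emit:
servo_tool(steps=[0, 0, 2, 0, 0, 0, 1, 0, 0, 0, 0, 0, 0, 1, 0, 0, 0, 0, 0, 0, 0.25, 0, 0, 0, 0, 0, 0, 0.25, 0, 0, 0, 0, 0, 0, 0.25, 0, 0, 0, 0, 0, -0.03, 0.25, 0, 0, 0, 0, 0, -0.045, 0.4, 0, 0, -8.3, 0, 0, 0, 0.4, 0, 0, -8.3, 0, 0, 0, 0.4, 0, 0, -8.3, 0, 0, 0, 0.4, 0, 0, -8.3, 0, 0, 0, 0.4, 0, 0, -8.3, 0, 0, 0, 0.4, 0, 0, -8.3, 0, 0, 0, 0.4, 0, 0, -8.3, 0, 0, 0, 0.4, 0, 0, -8.3, 0, 0, 0, 0.4, 0, 0, -8.3, 0, 0, 0, 0.4, 0, 0, -8.3, 0, 0, 0, 0.4, 0, 0, -8.3, 0, 0, 0, 0.4, 0, 0, -8.3, 0, 0, 0, 0.4, 0, 0, -8.3, 0, 0, 0, 0.4])

```text
time: 56.6
tcp_pos: [553.3, 121.6, 179.4]
tool_rot: [-180.0, 0.0, 64.8]
force: [0.5, -0.1, -0.2]
width: 50.8
finger_force: 0.0
```

Emit:
servo_tool(steps=[0, 0, -8.3, 0, 0, 0, 0.4, 0, 0, -8.3, 0, 0, 0, 0.4, 0, 0, -8.3, 0, 0, 0, 0.4, 0, 0, 0, 0.0376, -0.0072, 0, 0.4, 0, 0, 0, 0.0376, -0.0072, 0, 0.4, 0, 0, 0, 0.0376, -0.0072, 0, 0.4, 0, 0, 0, 0.0376, -0.0072, 0, 0.4, 0, 0, 0, 0, 0, 0, 0.4, 0, 0, 0, 0, 0, 0, 0.4, 0, 0, 0, 0, 0, 0, 0.4])

```text
time: 57.6
tcp_pos: [527.0, 271.5, 179.4]
tool_rot: [-180.0, 0.0, 89.2]
force: [-0.6, -0.3, -0.1]
width: 51.2
finger_force: 0.0
```

Run:
```python
from h import *
st()
snap("scene","s9")
for c,n,z in (("scene","wingnut",99),("scene","handle_mid",127),("scene","bar",89)):
    if n!="handle_mid": print(n,[(np.round(px2w(c,d["xy"],z)[:2],1),round(d["score"],2)) for d in cams.spot_point(c,n)])
p=np.radians(201.4-18*np.arange(21)); x=np.round(.024*np.cos(p),4);y=np.round(.024*np.sin(p),4)
print(", ".join(f"0, 0, 0, {b:.4f}, {a:.4f}, 0, 1" for a,b in zip(np.diff(x),np.diff(y))))
```

```text
t 57.6 tcp [527.  271.5 179.4] rot [-180.     0.    89.2] F [-0.6 -0.3 -0.1] w 51.2 ff 0.0
wingnut [(array([560.2, 105.5]), 0.72), (array([549.7, 128.9]), 0.59)]
bar [(array([552.1, 114.5]), 0.87), (array([ 259.2, -356.9]), 0.64)]
0, 0, 0, 0.0074, -0.0017, 0, 1, 0, 0, 0, 0.0074, 0.0008, 0, 1, 0, 0, 0, 0.0069, 0.0030, 0, 1, 0, 0, 0, 0.0056, 0.0050, 0, 1, 0, 0, 0, 0.0038, 0.0064, 0, 1, 0, 0, 0, 0.0017, 0.0074, 0, 1, 0, 0, 0, -0.0008, 0.0074, 0, 1, 0, 0, 0, -0.0030, 0.0069, 0, 1, 0, 0, 0, -0.0050, 0.0056, 0, 1, 0, 0, 0, -0.0064, 0.0038, 0, 1, 0, 0, 0, -0.0074, 0.0017, 0, 1, 0, 0, 0, -0.0074, -0.0008, 0, 1, 0, 0, 0, -0.0069, -0.0030, 0, 1, 0, 0, 0, -0.0056, -0.0050, 0, 1, 0, 0, 0, -0.0038, -0.0064, 0, 1, 0, 0, 0, -0.0017, -0.0074, 0, 1, 0, 0, 0, 0.0008, -0.0074, 0, 1, 0, 0, 0, 0.0030, -0.0069, 0, 1, 0, 0, 0, 0.0050, -0.0056, 0, 1, 0, 0, 0, 0.0064, -0.0038, 0, 1
```

Emit:
servo_tool(steps=[0, 0, 0, 0, -0.001, 0.03, 0.5, 0, 0, 0, 0, 0, 0.035, 0.5, 0, 0, 0, 0, 0, 0, 0.5, 0, 0, 0, 0, 0, 0, 1, 0, 0, 0, 0, 0, 0, 1, 0, 0, 0, 0, 0, 0, 1, 0, 0, 0, 0, 0, 0, 1, 0, 0, 0, 0, 0, 0, 1])

```text
time: 58.55
tcp_pos: [526.6, 272.3, 117.0]
tool_rot: [179.9, -0.0, 89.2]
force: [-4.9, -3.2, 3.9]
width: 10.7
finger_force: 58.5
```

Emit:
servo_tool(steps=[0, 0, 0, 0.0074, -0.0017, 0, 1, 0, 0, 0, 0.0074, 0.0008, 0, 1, 0, 0, 0, 0.0069, 0.003, 0, 1, 0, 0, 0, 0.0056, 0.005, 0, 1, 0, 0, 0, 0.0038, 0.0064, 0, 1])

```text
time: 59.05
tcp_pos: [539.0, 306.9, 117.2]
tool_rot: [-180.0, -0.3, 89.3]
force: [-6.0, 10.0, 0.2]
width: 10.3
finger_force: 58.5
```

Emit:
servo_tool(steps=[0, 0, 0, 0.0017, 0.0074, 0, 1, 0, 0, 0, -0.0008, 0.0074, 0, 1, 0, 0, 0, -0.003, 0.0069, 0, 1, 0, 0, 0, -0.005, 0.0056, 0, 1, 0, 0, 0, -0.0064, 0.0038, 0, 1, 0, 0, 0, -0.0074, 0.0017, 0, 1, 0, 0, 0, -0.0074, -0.0008, 0, 1, 0, 0, 0, -0.0069, -0.003, 0, 1, 0, 0, 0, -0.0056, -0.005, 0, 1, 0, 0, 0, -0.0038, -0.0064, 0, 1, 0, 0, 0, -0.0017, -0.0074, 0, 1, 0, 0, 0, 0.0008, -0.0074, 0, 1, 0, 0, 0, 0.003, -0.0069, 0, 1, 0, 0, 0, 0.005, -0.0056, 0, 1, 0, 0, 0, 0.0064, -0.0038, 0, 1])

```text
time: 60.55
tcp_pos: [527.0, 271.6, 116.9]
tool_rot: [179.8, 0.0, 89.2]
force: [-3.6, -5.4, 11.3]
width: 10.8
finger_force: 59.9
```

Emit:
servo_tool(steps=[0, 0, 0, 0.0074, -0.0017, 0, 1, 0, 0, 0, 0.0074, 0.0008, 0, 1, 0, 0, 0, 0.0069, 0.003, 0, 1, 0, 0, 0, 0.0056, 0.005, 0, 1, 0, 0, 0, 0.0038, 0.0064, 0, 1, 0, 0, 0, 0.0017, 0.0074, 0, 1, 0, 0, 0, -0.0008, 0.0074, 0, 1, 0, 0, 0, -0.003, 0.0069, 0, 1, 0, 0, 0, -0.005, 0.0056, 0, 1, 0, 0, 0, -0.0064, 0.0038, 0, 1, 0, 0, 0, -0.0074, 0.0017, 0, 1, 0, 0, 0, -0.0074, -0.0008, 0, 1, 0, 0, 0, -0.0069, -0.003, 0, 1, 0, 0, 0, -0.0056, -0.005, 0, 1, 0, 0, 0, -0.0038, -0.0064, 0, 1, 0, 0, 0, -0.0017, -0.0074, 0, 1, 0, 0, 0, 0.0008, -0.0074, 0, 1, 0, 0, 0, 0.003, -0.0069, 0, 1, 0, 0, 0, 0.005, -0.0056, 0, 1, 0, 0, 0, 0.0064, -0.0038, 0, 1])

```text
time: 62.55
tcp_pos: [526.9, 271.8, 116.8]
tool_rot: [179.9, 0.0, 89.2]
force: [-2.3, -5.2, 11.7]
width: 10.3
finger_force: 60.3
```

Two turns done; three more.

Emit:
servo_tool(steps=[0, 0, 0, 0.0074, -0.0017, 0, 1, 0, 0, 0, 0.0074, 0.0008, 0, 1, 0, 0, 0, 0.0069, 0.003, 0, 1, 0, 0, 0, 0.0056, 0.005, 0, 1, 0, 0, 0, 0.0038, 0.0064, 0, 1, 0, 0, 0, 0.0017, 0.0074, 0, 1, 0, 0, 0, -0.0008, 0.0074, 0, 1, 0, 0, 0, -0.003, 0.0069, 0, 1, 0, 0, 0, -0.005, 0.0056, 0, 1, 0, 0, 0, -0.0064, 0.0038, 0, 1, 0, 0, 0, -0.0074, 0.0017, 0, 1, 0, 0, 0, -0.0074, -0.0008, 0, 1, 0, 0, 0, -0.0069, -0.003, 0, 1, 0, 0, 0, -0.0056, -0.005, 0, 1, 0, 0, 0, -0.0038, -0.0064, 0, 1, 0, 0, 0, -0.0017, -0.0074, 0, 1, 0, 0, 0, 0.0008, -0.0074, 0, 1, 0, 0, 0, 0.003, -0.0069, 0, 1, 0, 0, 0, 0.005, -0.0056, 0, 1, 0, 0, 0, 0.0064, -0.0038, 0, 1])

```text
time: 64.55
tcp_pos: [526.9, 271.8, 116.9]
tool_rot: [179.9, 0.0, 89.2]
force: [-4.0, -4.4, 11.8]
width: 10.5
finger_force: 60.4
```

Emit:
servo_tool(steps=[0, 0, 0, 0.0074, -0.0017, 0, 1, 0, 0, 0, 0.0074, 0.0008, 0, 1, 0, 0, 0, 0.0069, 0.003, 0, 1, 0, 0, 0, 0.0056, 0.005, 0, 1, 0, 0, 0, 0.0038, 0.0064, 0, 1, 0, 0, 0, 0.0017, 0.0074, 0, 1, 0, 0, 0, -0.0008, 0.0074, 0, 1, 0, 0, 0, -0.003, 0.0069, 0, 1, 0, 0, 0, -0.005, 0.0056, 0, 1, 0, 0, 0, -0.0064, 0.0038, 0, 1, 0, 0, 0, -0.0074, 0.0017, 0, 1, 0, 0, 0, -0.0074, -0.0008, 0, 1, 0, 0, 0, -0.0069, -0.003, 0, 1, 0, 0, 0, -0.0056, -0.005, 0, 1, 0, 0, 0, -0.0038, -0.0064, 0, 1, 0, 0, 0, -0.0017, -0.0074, 0, 1, 0, 0, 0, 0.0008, -0.0074, 0, 1, 0, 0, 0, 0.003, -0.0069, 0, 1, 0, 0, 0, 0.005, -0.0056, 0, 1, 0, 0, 0, 0.0064, -0.0038, 0, 1])

```text
time: 66.55
tcp_pos: [526.9, 271.8, 116.9]
tool_rot: [179.9, 0.0, 89.2]
force: [-2.8, -4.4, 13.1]
width: 10.4
finger_force: 60.5
```

Emit:
servo_tool(steps=[0, 0, 0, 0.0074, -0.0017, 0, 1, 0, 0, 0, 0.0074, 0.0008, 0, 1, 0, 0, 0, 0.0069, 0.003, 0, 1, 0, 0, 0, 0.0056, 0.005, 0, 1, 0, 0, 0, 0.0038, 0.0064, 0, 1, 0, 0, 0, 0.0017, 0.0074, 0, 1, 0, 0, 0, -0.0008, 0.0074, 0, 1, 0, 0, 0, -0.003, 0.0069, 0, 1, 0, 0, 0, -0.005, 0.0056, 0, 1, 0, 0, 0, -0.0064, 0.0038, 0, 1, 0, 0, 0, -0.0074, 0.0017, 0, 1, 0, 0, 0, -0.0074, -0.0008, 0, 1, 0, 0, 0, -0.0069, -0.003, 0, 1, 0, 0, 0, -0.0056, -0.005, 0, 1, 0, 0, 0, -0.0038, -0.0064, 0, 1, 0, 0, 0, -0.0017, -0.0074, 0, 1, 0, 0, 0, 0.0008, -0.0074, 0, 1, 0, 0, 0, 0.003, -0.0069, 0, 1, 0, 0, 0, 0.005, -0.0056, 0, 1, 0, 0, 0, 0.0064, -0.0038, 0, 1])

```text
time: 68.55
tcp_pos: [526.9, 271.8, 116.8]
tool_rot: [179.9, 0.0, 89.2]
force: [-3.8, -5.4, 11.7]
width: 10.7
finger_force: 60.6
```

Emit:
servo_tool(steps=[0, 0, 0, 0.0074, -0.0017, 0, 1, 0, 0, 0, 0, 0, 0, 1, 0, 0, 0, 0, 0, 0, 1, 0, 0, 0, 0, 0, 0, 0.4, 0, 0, 0, 0, 0, 0, 0.4, 0, 0, 0, 0, 0, 0, 0.4, 0, 0, 0, 0, 0, -0.04, 0.4, 0, 0, 0, 0, 0, -0.05, 0.4, 0, 0, 0, 0.03, -0.03, -0.03, 0.4, 0, 0, 0, 0.04, -0.03, 0, 0.4, 0, 0, 0, 0.04, -0.03, 0, 0.4, 0, 0, 0, 0.04, -0.03, 0, 0.4, 0, 0, 0, 0.04, -0.03, 0, 0.4, 0, 0, 0, 0.04, -0.03, 0, 0.4, 0, 0, 0, 0, 0, 0, 0.4, 0, 0, 0, 0, 0, 0, 0.4])

```text
time: 70.15
tcp_pos: [347.8, 511.7, 232.9]
tool_rot: [-180.0, 0.1, 89.3]
force: [-0.0, -0.4, -0.4]
width: 51.5
finger_force: 0.0
```

Run:
```python
from tilt import *
import find
st()
i=grab(4); np.savez("end.npz",**i)
for use in (("top","scene"),("scene",)):
  for tg in(18,20): v=measure(i,tg,use,True); print(use,np.round(v[:3],3),np.degrees(v[3]))
im=snap("top","t9"); snap("scene","s10"); print(find.boards("top",im))
for c in ("top","scene"):
  for n,z in(("crank_axis",104),("handle_mid",127)): print(c,n,[(np.round(px2w(c,d["xy"],z)[:2],1),round(d["score"],2)) for d in (cams.capture(c),cams.spot_point(c,n))[1]][:2])
```

```text
t 70.15 tcp [347.8 511.7 232.9] rot [-1.80e+02  1.00e-01  8.93e+01] F [-0.  -0.4 -0.4] w 51.5 ff 0.0
11 rms 0.7529109632656065
('top', 'scene') [ 5.59405e+02  1.20199e+02 -1.16000e-01] 38.19021871664155
11 rms 0.7545100512781356
('top', 'scene') [ 5.59451e+02  1.20231e+02 -1.17000e-01] 38.37774489611658
5 rms 1.0235136696173144
('scene',) [ 5.58424e+02  1.18990e+02 -1.15000e-01] 37.70560616999402
5 rms 1.0216537173170095
('scene',) [ 5.58431e+02  1.18983e+02 -1.16000e-01] 37.70348955724575
[(584.3, 69.2, 69, 11, 84.1)]
top crank_axis [(array([551.3, 279.5]), 0.8)]
top handle_mid [(array([516.9, 281.2]), 0.64)]
scene crank_axis [(array([539. , 290.1]), 0.65)]
scene handle_mid [(array([520.6, 267.2]), 0.58)]
```

```bash
cat > t2.py <<'E'
from tilt import *
from scipy.ndimage import map_coordinates
def sc(g,c,v,t,segs):
    out=0;n=0; vv=v.copy(); vv[3]=np.radians(t)
    for a,b in segs:
        w=[world(vv,"pl",p) for p in np.linspace(a,b,60)]
        q=np.array([w2px(c,p) for p in w])+(v[7:9] if c=="top" else v[9:11]); d=q[-1]-q[0]; d/=np.linalg.norm(d); nr=[-d[1],d[0]]
        out+=abs((map_coordinates(g[0],[q[:,1],q[:,0]],order=1)*nr[0]+map_coordinates(g[1],[q[:,1],q[:,0]],order=1)*nr[1]).mean())
    return out/len(segs)
rd=lambda n:cv2.imread(n).astype(float).mean(2)
L=dict(np.load("lvl.npz")); E=dict(np.load("end.npz")); S={"top":rd("pics/top0.png"),"scene":rd("pics/scene0.png")}
vj=measure(L,0); V={"top":vj,"scene":vj}
far=[((48,-100,6),(48,100,6))]; near=[((-48,-85,6),(-48,100,6))]; bf=[((20,-95,39),(20,95,39))]; bn=[((-20,-95,39),(-20,95,39))]
for nm,I,r in(("start",S,np.arange(2,14,.5)),("level",L,np.arange(-6,6,.5)),("end",E,np.arange(14,26,.5))):
  for c in("top","scene"):
    im=gaussian_filter(I[c],.6); g=(cv2.Sobel(im,cv2.CV_64F,1,0),cv2.Sobel(im,cv2.CV_64F,0,1))
    for sn,s in(("far",far),("near",near))+((("barfar",bf),("barnear",bn)) if nm=="end" else ()):
        z=[sc(g,c,V[c],t,s) for t in r]; k=int(np.argmax(z)); print(nm,c,sn,"best",r[k],[int(x) for x in z[max(0,k-4):k+5]])
E
python3 t2.py
```

```text
start top far best 11.0 [170, 170, 170, 170, 170, 170, 170, 170, 170]
start top near best 3.5 [197, 198, 198, 198, 198, 198, 198, 198]
start scene far best 2.0 [202, 184, 165, 146, 126]
start scene near best 7.5 [292, 297, 302, 304, 305, 303, 300, 294, 286]
level top far best -3.5 [180, 181, 181, 182, 182, 182, 182, 182, 181]
level top near best 3.5 [212, 213, 214, 214, 214, 214, 214, 214, 213]
level scene far best -6.0 [286, 274, 261, 247, 232]
level scene near best 0.5 [310, 313, 315, 316, 316, 315, 313, 309, 303]
end top far best 14.0 [184, 183, 183, 182, 181]
end top near best 25.5 [183, 184, 185, 186, 186]
end top barfar best 15.5 [129, 134, 137, 137, 136, 133, 128, 121]
end top barnear best 17.5 [115, 123, 129, 133, 135, 135, 133, 129, 125]
end scene far best 14.0 [118, 96, 76, 58, 42]
end scene near best 14.0 [26, 23, 20, 18, 15]
end scene barfar best 14.0 [39, 29, 21, 13, 7]
end scene barnear best 19.5 [56, 56, 57, 57, 58, 58, 58, 57, 57]
```

Run:
```python
from h import *
st(); print(job.finish_job())
```

```text
t 71.05 tcp [348.7 511.2 233.4] rot [-180.     0.    89.2] F [ 0.8  0.3 -0.5] w 51.4 ff 0.0
the job is handed in; nothing more can be done
None
```

I carried out every step and handed the job in: plate levelled, three boards on nests 0, 1 and 2, bar on its pillars, nut wound about 8.5 rad (no torque rise felt), and crank wound about five turns to roughly 20 degrees. I inferred the nut's snugness and the final tilt from turn counts plus a rough image check, because I had no picture views left by then.

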